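# Load the sample drying rack, snap its hoods shut and lock the temperature

## Robot

A 6-joint arm with a two-finger parallel gripper is mounted at the origin on the work surface. World frame = base frame: x ahead of the robot, y to its left, z up, the work surface at z = 0. Lengths are in m, angles in rad, forces in N, time in s.
With the tool pointing down it reaches from about 0.35 to 0.8 m from the base axis. Payload 7.3 kg.
Tool frame: the origin (TCP) lies on the centre line of the jaws, within the pads' length; the fingertips stand 14 mm ahead of it and the grasp point (between the pads) lies 5 mm behind it (arm.tip_reach is the z of the fingertips in the tool frame, in m); z points along the fingers, y is the direction in which the jaws open and shut (so a half turn about z gives the same grasp; the last joint's range is limited). The gripper opens to 85 mm and grips with 20 to 120 N. Pads are 22 mm wide; open, the fingers measure 114 mm over their backs; the gripper's body (76 mm by 85 mm) begins 54 mm behind the grasp point. The pads swing forward as they close: fully open they stand 13 mm farther back than shut.
Start: joints at [0.985, 0.342, 1.524, -0, 1.275, -0.146], TCP at [0.224, 0.475, 0.245] pointing down, gripper open.
Joint ranges: [-2.53, 2.53], [-0.77, 2.02], [0.04, 2.7], [-1, 4.14], [0.28, 2.66], [-3.11, 3.11]. Speed limits (rad/s): [2.57, 2.57, 3.14, 3.14, 3.14, 3.14].

## Interface

Orientations are given as a unit quaternion [x, y, z, w].
In Python, from plant import sense, imaging, arm gives the robot as it stands. The module is installed in compiled form; this text tells all that it offers.
- The arm moves only by the tool servo_tool, never from a script. Its argument "rows" is a list of rows, each a list of 3 entries, a list of its own where there are three numbers: the shift along the world's x, y, z in mm, then the turn, a rotation vector about the world's x, y, z in degrees, then the opening, from 0 (shut) to 1 (fully open). In form: [[[x, y, z], [ax, ay, az], gripper], ...]. A call has exactly 10 rows; each row shifts and turns the commanded pose from where the row before left it; what a row does not reach is not made up. A row lasts 1/10 s, in which the tool goes at most 50 mm and 8.59 degrees, less where a joint would pass 70% of its speed; a pose out of reach is approached as far as the arm can. A call with a gripper value outside its range is refused whole. The fingers move at their own pace and stop on an object; "squeeze" is the grip in N (left out, the last holds). Time passes only in rows, so rows that do not move let the fingers close, or fill a call up. It gives the time, the measured TCP pose, the force and the opening at its end, in the units of the state.
- sense(): the state, without advancing time (a new reading comes with each control period).
- imaging.read_camera(name): name is "side" or "top"; returns a dict with "color" (420x560x3 uint8, blue, green, red), "K" (3x3 intrinsics, pixels), "k1" (the pictures are not rectified: a ray, as slopes to the right and down, at radius r is drawn at 1 + k1 r^2 times it, then the intrinsics apply), "pose" (4x4, takes a point from camera to world coordinates). Camera axes: x right, y up, looking along -z (the intrinsics and any distortion apply to the point x, -y, -z); pixel columns grow to the right and rows downward; lengths in m; the calibration is good to about 2 mm. A picture is of the moment at which its call begins. There is no depth.
- arm.close_job(): hands the job in, once; it reports no verdict.
Trained networks look in a picture, given as the dict that the camera call returned (one of the last four; its "shot" number tells which), for a name from the list of things; names that differ only in an ending like _2 or _b are one class to them, and where a whole thing is asked for, a point or a joint stands for the part that bears it (a point fixed in the world has none). Each returns a list of dicts, best first, with "p" (0 to 1); they miss things now and then, are a little off and sometimes report something else, mostly with a low value. They report only what shows in the picture. A call takes as long as a camera call. They do not tell look-alikes from the thing itself.
- imaging.spot_in(name, picture): "position" ([column, row] in pixels, amid what is visible of it).
- imaging.trace(name, picture): "mask" (420x560 bool, what is visible of it) and "position" ([column, row] in pixels, amid what is visible of it).
The state is a dict: "time_s": time; "joint_pos": joint angles; "joint_velocities": joint speeds; "effort": joint torques, N m; "ee_pos": TCP position; "orientation": TCP orientation; "force": force on the tool from outside, world axes, zero at the start; "moment": the same for the moment, N m; "width": finger opening in m.
Only numpy, scipy, OpenCV 4.12 (cv2) and the standard library are available. Lean on these libraries where they do the work, as an engineer would, in place of code of your own. Each camera call takes 0.05 s, during which the arm holds its last target.

## Task

Stand every steel sample tin from the bench in a seat of its own on the drying rack, then press all four clear hoods down, over empty seats too, until they snap and stay fully shut. Only after that turn the controller's knob so that its white line points at the brass pin, and last of all slide the guard fully home over the knob. Leave the flask, the beaker and the wrench where they are.

Things in the scene. Friction and masses are not known exactly. Their poses are not given: they have to be found in the camera images.
- seat1 (a point): Seat 1 of the sample drying rack (an aluminium plate 108 (x) x 302 (y) x 16 mm fixed to the bench, four seats in a row along its y, 74 mm apart, seat 1 at the +y end, each with a clear hinged hood): centre of the seat's floor, 16 mm above the bench. A square frame 4 mm high, 48 mm wide inside, stands round it. Axes as the rack's.
- seat2 (a point): Seat 2 of the sample drying rack (an aluminium plate 108 (x) x 302 (y) x 16 mm fixed to the bench, four seats in a row along its y, 74 mm apart, seat 1 at the +y end, each with a clear hinged hood): centre of the seat's floor, 16 mm above the bench. A square frame 4 mm high, 48 mm wide inside, stands round it. Axes as the rack's.
- seat3 (a point): Seat 3 of the sample drying rack (an aluminium plate 108 (x) x 302 (y) x 16 mm fixed to the bench, four seats in a row along its y, 74 mm apart, seat 1 at the +y end, each with a clear hinged hood): centre of the seat's floor, 16 mm above the bench. A square frame 4 mm high, 48 mm wide inside, stands round it. Axes as the rack's.
- seat4 (a point): Seat 4 of the sample drying rack (an aluminium plate 108 (x) x 302 (y) x 16 mm fixed to the bench, four seats in a row along its y, 74 mm apart, seat 1 at the +y end, each with a clear hinged hood): centre of the seat's floor, 16 mm above the bench. A square frame 4 mm high, 48 mm wide inside, stands round it. Axes as the rack's.
- hood1 (a joint): Hinge angle of the clear hood of seat 1 (rad): 0 shut, 1.7 fully open (standing up, leaning a little to -x). Hinge axis: along the rack's y, 32 mm to the -x of the seat's centre, 2 mm above its floor; stiff, stays where left. Lowered, the lip rests at about 0.2 on a sprung roller; pressed down there with 5 to 10 N it snaps to 0 and is held.
- hood1_top (a point): On hood 1, an open-bottomed box 62 x 62 x 42 mm: point on its outer top face, mid-width, 54 mm from the hinge axis along the hood (9 mm short of the lip), 42 mm above the axis when shut; z: the face's outward normal. Place to push or press. A black tab 14 long, 24 wide, 8 mm thick sticks out of the lip wall (centre 70 mm from the axis, 26 mm above it when shut).
- hood2 (a joint): Hinge angle of the clear hood of seat 2 (rad): 0 shut, 1.7 fully open (standing up, leaning a little to -x). Hinge axis: along the rack's y, 32 mm to the -x of the seat's centre, 2 mm above its floor; stiff, stays where left. Lowered, the lip rests at about 0.2 on a sprung roller; pressed down there with 5 to 10 N it snaps to 0 and is held.
- hood2_top (a point): On hood 2, an open-bottomed box 62 x 62 x 42 mm: point on its outer top face, mid-width, 54 mm from the hinge axis along the hood (9 mm short of the lip), 42 mm above the axis when shut; z: the face's outward normal. Place to push or press. A black tab 14 long, 24 wide, 8 mm thick sticks out of the lip wall (centre 70 mm from the axis, 26 mm above it when shut).
- hood3 (a joint): Hinge angle of the clear hood of seat 3 (rad): 0 shut, 1.7 fully open (standing up, leaning a little to -x). Hinge axis: along the rack's y, 32 mm to the -x of the seat's centre, 2 mm above its floor; stiff, stays where left. Lowered, the lip rests at about 0.2 on a sprung roller; pressed down there with 5 to 10 N it snaps to 0 and is held.
- hood3_top (a point): On hood 3, an open-bottomed box 62 x 62 x 42 mm: point on its outer top face, mid-width, 54 mm from the hinge axis along the hood (9 mm short of the lip), 42 mm above the axis when shut; z: the face's outward normal. Place to push or press. A black tab 14 long, 24 wide, 8 mm thick sticks out of the lip wall (centre 70 mm from the axis, 26 mm above it when shut).
- hood4 (a joint): Hinge angle of the clear hood of seat 4 (rad): 0 shut, 1.7 fully open (standing up, leaning a little to -x). Hinge axis: along the rack's y, 32 mm to the -x of the seat's centre, 2 mm above its floor; stiff, stays where left. Lowered, the lip rests at about 0.2 on a sprung roller; pressed down there with 5 to 10 N it snaps to 0 and is held.
- hood4_top (a point): On hood 4, an open-bottomed box 62 x 62 x 42 mm: point on its outer top face, mid-width, 54 mm from the hinge axis along the hood (9 mm short of the lip), 42 mm above the axis when shut; z: the face's outward normal. Place to push or press. A black tab 14 long, 24 wide, 8 mm thick sticks out of the lip wall (centre 70 mm from the axis, 26 mm above it when shut).
- controller: Temperature controller: grey box 120 (x) x 210 (y) x 35 mm high fixed to the bench, the knob on its top, 50 mm to the -y of its centre, and a sliding guard, parked 45 mm to the +y. Origin: centre of its underside.
- knob (a joint): Turn of the knob (rad, 0 to 3.0), growing clockwise from above. At 0 the white line on its bar grip points along the controller's -x; at 2.356 it points at the brass pin, which is the mark (8 mm thick, 14 mm high, 38 mm from the knob's axis).
- knob_grip (a point): On the knob's axis at the height to grip, 72 mm above the bench. The grip bar is 42 mm long, 14 mm thick, 32 mm high (its top 7 mm above this point) and lies along this point's x, the white line on its -x half.
- guard (a joint): Travel of the aluminium guard (m): 0 parked, clear of the knob; 0.095 fully home, over the knob. It slides along the controller's -y with about 1.5 N friction.
- guard_grip (a point): Centre of the black grip bar on top of the guard (40 mm along x, 12 mm along y, 18 mm high), 98 mm above the bench. The guard is a tunnel 86 (x) x 60 (y) x 54 mm high, open below and at both y ends.
- tin1: Closed round steel sample tin, 40 mm across, 28 mm high, about 70 g, standing on the bench. Origin: centre of its underside. Absent in some runs.
- tin2: Closed round steel sample tin, 40 mm across, 28 mm high, about 70 g, standing on the bench. Origin: centre of its underside. Absent in some runs.
- tin3: Closed round steel sample tin, 40 mm across, 28 mm high, about 70 g, standing on the bench. Origin: centre of its underside. Absent in some runs.
- tin4: Closed round steel sample tin, 40 mm across, 28 mm high, about 70 g, standing on the bench. Origin: centre of its underside. Absent in some runs.
- flask: Black vacuum flask, 66 mm across, 205 mm high: a bystander. Origin: centre of its underside.
- beaker: Glass beaker, 70 mm across, 90 mm high: a bystander. Origin: centre of its underside.
- wrench: Steel wrench 160 mm long lying beyond the rack: a bystander. Origin: its middle, on the bench.
Mind the look-alikes: they are no part of the job. Leave any brown or purple look-alike of the tin3 alone.

How it is judged:
By the outcome, as a careful person would: the job done as asked, in the order asked, and still so for the second after the job is handed in, with the robot touching nothing.
Of tin1, tin2, tin3, tin4 only 2 to 4 are there at a start; the rules pass over those that are not, and their reading is None.
At some moment in a run one of tin1, tin2, tin3, tin4 may be knocked a few centimetres aside while the robot is not near it.
Once in a run the grip may slacken for a moment while it holds something.
It also fails if it takes over 210 s, if anything falls off the work surface, if the arm or the gripper's body presses on something with over 40 N, if the wrist force passes 120 N, or if a joint passes its speed limit or range.

## Working session

There is one attempt and no reset: what is moved stays moved. The work goes in short steps, Python scripts to look and compute and a tool call to move; the robot and the scene stay as the last step left them, time stands still between calls to the robot, and variables do not carry over. Pictures are saved under pics/ and viewed, and the job is handed in when it is done.

Besides the shell and the picture viewer there is one more tool, called after ">>>" as name(argument=value, ...) on one line, values as JSON. servo_tool: Moves the arm, as the interface text tells. Its arguments: {"type":"object","properties":{"rows":{"type":"array"},"squeeze":{"type":"number"}},"required":["rows"]}

```bash
mkdir -p pics; cat > h.py <<'E'
import numpy as np, cv2
from plant import sense, imaging, arm
def ray(p,c):
    K=c["K"]; x=(p[0]-K[0,2])/K[0,0]; y=(p[1]-K[1,2])/K[1,1]
    rd=np.hypot(x,y); r=rd
    for _ in range(30): r=rd/(1+c["k1"]*r*r)
    s=r/rd if rd>0 else 1
    d=np.array([x*s,-y*s,-1.]); P=np.array(c["pose"])
    return P[:3,3],P[:3,:3]@d
def atz(p,c,z):
    o,d=ray(p,c); return o+d*(z-o[2])/d[2]
def proj(w,c):
    P=np.array(c["pose"]); q=P[:3,:3].T@(np.array(w)-P[:3,3])
    x=q[0]/-q[2]; y=-q[1]/-q[2]; f=1+c["k1"]*(x*x+y*y); K=c["K"]
    return np.array([K[0,0]*x*f+K[0,2],K[1,1]*y*f+K[1,2]])
def tri(p1,c1,p2,c2):
    o1,d1=ray(p1,c1);o2,d2=ray(p2,c2)
    A=np.stack([d1,-d2],1); t=np.linalg.lstsq(A,o2-o1,rcond=None)[0]
    a=o1+d1*t[0]; b=o2+d2*t[1]; return (a+b)/2,np.linalg.norm(a-b)
def save(c,n,crop=None,f=1):
    im=c["color"]
    if crop: im=im[crop[1]:crop[3],crop[0]:crop[2]]
    cv2.imwrite("pics/"+n,cv2.resize(im,None,fx=f,fy=f,interpolation=cv2.INTER_CUBIC))
E
python3 - <<'E'
from h import *
s=sense();print({k:np.round(v,3) for k,v in s.items()},arm.tip_reach)
t=imaging.read_camera("top");d=imaging.read_camera("side")
save(t,"t0.png",None,1.4);save(d,"s0.png",None,1.4)
for c in(t,d): print(c["K"],c["k1"],np.round(c["pose"],3))
np.set_printoptions(precision=3,suppress=True)
for n in["tin1","controller","knob","guard","flask","beaker","wrench","hood1","knob_grip","guard_grip","hood1_top"]:
  for nm,c,z in(("top",t,0),("side",d,0)):
    for r in imaging.spot_in(n,c)[:7]:
        print(n,nm,round(r["p"],2),np.array(r["position"]),atz(r["position"],c,0.0))
E
```

```text
{'time_s': np.float64(0.0), 'joint_pos': array([ 0.985,  0.343,  1.525, -0.   ,  1.275, -0.146]), 'joint_velocities': array([-0.001,  0.002,  0.001,  0.   , -0.001, -0.002]), 'effort': array([-1.000e-03, -4.337e+01, -2.460e+01, -0.000e+00,  8.000e-03,
        0.000e+00]), 'ee_pos': array([0.223, 0.475, 0.245]), 'orientation': array([ 0.218,  0.976, -0.001, -0.   ]), 'force': array([-0.36 ,  0.23 , -0.563]), 'moment': array([-0.019, -0.011, -0.003]), 'width': np.float64(0.085)} 0.014
[[461.38043121   0.         274.00865191]
 [  0.         461.38043121 209.09915732]
 [  0.           0.           1.        ]] -0.14256913004259222 [[ 0.018  0.997 -0.081  0.45 ]
 [-1.     0.018 -0.007 -0.003]
 [-0.006  0.081  0.997  1.36 ]
 [ 0.     0.     0.     1.   ]]
[[414.43439851   0.         280.685609  ]
 [  0.         414.43439851 211.79749937]
 [  0.           0.           1.        ]] -0.08410990504553871 [[-0.953  0.159 -0.258  0.292]
 [-0.303 -0.498  0.812  0.807]
 [ 0.001  0.852  0.523  0.638]
 [ 0.     0.     0.     1.   ]]
tin1 top 0.75 [196.1 267.8] [0.383 0.233 0.   ]
tin1 top 0.7 [186.
[... 1958 characters left out ...]
]
hood1 side 0.86 [278.2 247.2] [ 0.559 -0.015  0.   ]
hood1 side 0.7 [266.4 268.2] [0.56  0.074 0.   ]
hood1 side 0.56 [315.  358.9] [0.385 0.3   0.   ]
hood1 side 0.45 [301.7 299.1] [0.451 0.152 0.   ]
knob_grip top 0.6 [354.1 202.7] [ 0.584 -0.231  0.   ]
knob_grip side 0.6 [291.5 184. ] [ 0.626 -0.362  0.   ]
guard_grip top 0.79 [322.1 196.8] [ 0.6   -0.135  0.   ]
guard_grip top 0.67 [202.2 210.2] [0.554 0.22  0.   ]
guard_grip side 0.83 [279.5 197.5] [ 0.636 -0.264  0.   ]
guard_grip side 0.49 [226.1 314.5] [0.591 0.245 0.   ]
guard_grip side 0.34 [313.9 356.6] [0.388 0.295 0.   ]
hood1_top top 0.61 [176.2 205.5] [0.567 0.299 0.   ]
hood1_top side 0.95 [225.8 316.2] [0.589 0.25  0.   ]
```

View pics/t0.png

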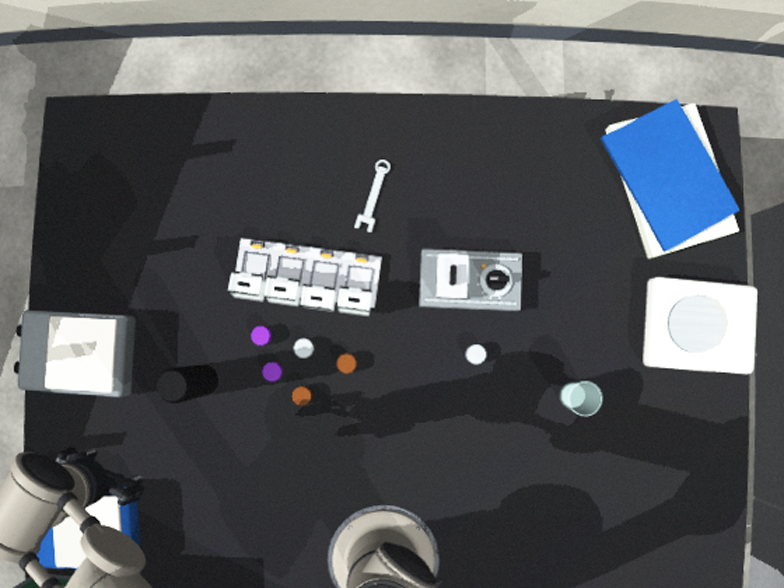

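View pics/s0.png

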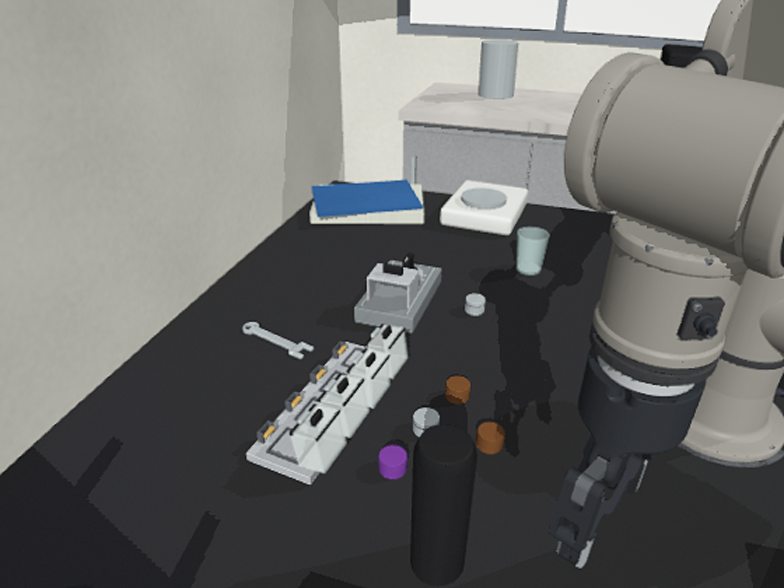

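Top: steel tins at native px (216,249) and (340,253). Look-alikes: purple (186,240), (194,265); brown (247,260), (215,282). Cropping to check these and fit the rack and controller.

```bash
python3 - <<'E'
from h import *
t=imaging.read_camera("top");d=imaging.read_camera("side")
save(t,"t1.png",(155,160,285,300),5.5) if 0 else None
save(t,"t1.png",(155,160,285,235),6);save(t,"t2.png",(290,165,385,235),8);save(t,"t3.png",(165,230,365,295),4)
save(d,"s1.png",(170,220,310,350),4.5);save(d,"s2.png",(245,175,355,240),7)
E
```

```text
(no output)
```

View pics/t1.png

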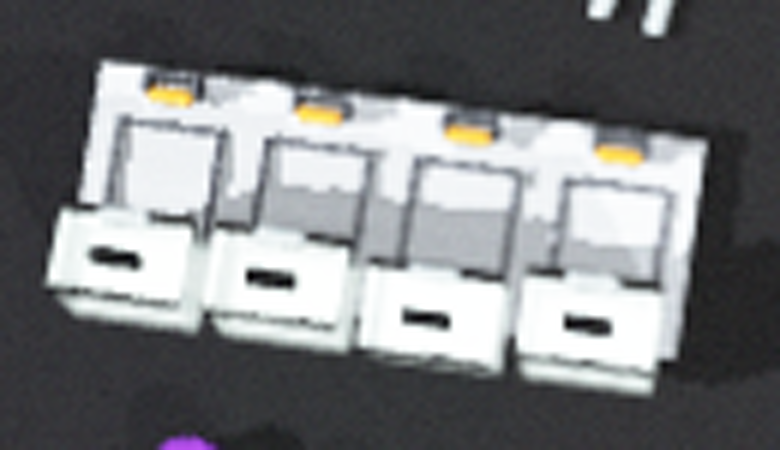

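View pics/t2.png

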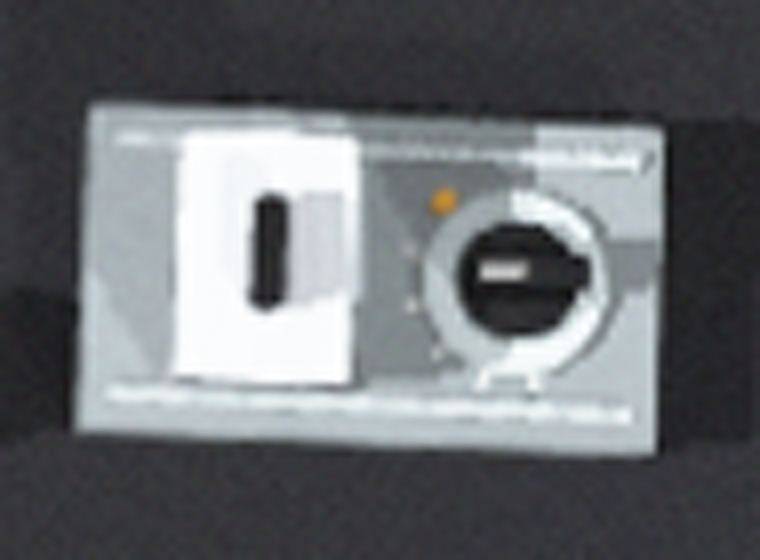

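View pics/t3.png

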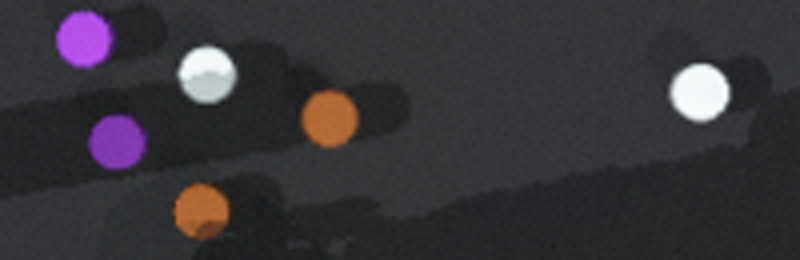

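View pics/s1.png

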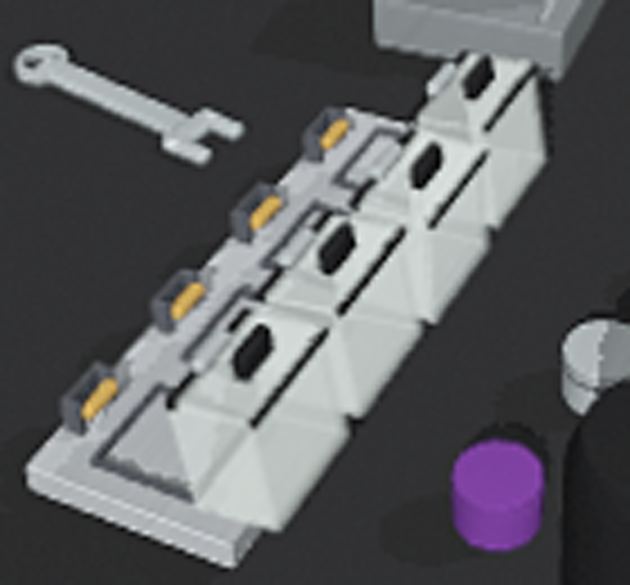

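View pics/s2.png

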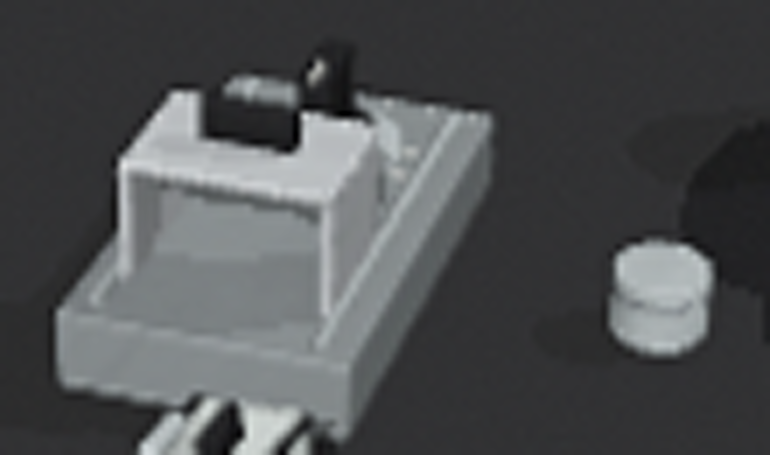

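```bash
python3 - <<'E'
from h import *
np.set_printoptions(precision=4,suppress=True)
t=imaging.read_camera("top");d=imaging.read_camera("side")
im=t["color"].astype(int)
# tins
hsv=cv2.cvtColor(t["color"],cv2.COLOR_BGR2HSV)
for (u,v) in[(216,249),(340,253),(186,240),(194,265),(247,260),(215,283)]:
    w=im[v-11:v+12,u-11:u+12].max(2)>115
    n,l,st,ce=cv2.connectedComponentsWithStats(w.astype(np.uint8))
    k=1+np.argmax(st[1:,4]); p=ce[k]+[u-11,v-11]
    print(p,st[k],atz(p,t,0.027))
g=lambda pts,f,o:[np.array(p)/f+o-0.5*(1-1/f)*0 for p in pts]
rc=[atz(p,t,0.016) for p in g([(100,62),(708,142),(678,358)],6,(155,160))]
print("rack",rc,[np.linalg.norm(rc[i+1]-rc[i]) for i in(0,1)])
cc=[atz(p,t,0.035) for p in g([(90,103),(665,128),(655,455),(75,432)],8,(290,165))]
print("ctrl",cc,[np.linalg.norm(cc[i]-cc[i-1]) for i in range(4)],np.mean(cc,0))
for n in ("knob","knob_grip","guard_grip"):
  a=imaging.spot_in(n,t)[0]["position"];b=imaging.spot_in(n,d)[0]["position"];print(n,a,b,tri(a,t,b,d))
# rollers/sockets yaw
e=cc[0]-cc[3]; print("ctrl yaws",[np.degrees(np.arctan2(*(v[[1,0]]))) for v in (cc[0]-cc[3],cc[1]-cc[2])],[np.degrees(np.arctan2(v[0],-v[1])) for v in(cc[1]-cc[0],cc[2]-cc[3])])
v=rc[1]-rc[0];print("rack yaw", np.degrees(np.arctan2(v[0],-v[1])))
# rack from side: front? corners crop s1 f4.5 (170,220)
for p in [(28,470),(240,545),(355,110)]:
    print("side",atz(np.array(p)/4.5+[170,220],d,0.016))
E
```

```text
[216.3187 248.1937] [  4   3  15  15 160] [0.4425 0.1713 0.027 ]
[339.5254 252.7062] [  3   4  16  15 177] [ 0.4359 -0.1848  0.027 ]
[185.7484 239.478 ] [  4   4  14  14 159] [0.4658 0.2613 0.027 ]
[193.863  265.0274] [  4   5  14  13 146] [0.3924 0.2355 0.027 ]
[247.0537 259.2483] [  5   4  13  14 149] [0.4125 0.0817 0.027 ]
[214.623  281.6148] [  5   4  13  13 122] [0.3462 0.1739 0.027 ]
rack [array([0.6699, 0.3129, 0.016 ]), array([0.6346, 0.0111, 0.016 ]), array([0.5285, 0.0237, 0.016 ])] [np.float64(0.3039203179346618), np.float64(0.10690248637058528)]
ctrl [array([ 0.6504, -0.0707,  0.035 ]), array([ 0.6455, -0.2807,  0.035 ]), array([ 0.5262, -0.277 ,  0.035 ]), array([ 0.5309, -0.0669,  0.035 ])] [np.float64(0.11960070469957591), np.float64(0.21000944546715813), np.float64(0.11935819189260286), np.float64(0.21014316278703954)] [ 0.5882 -0.1738  0.035 ]
knob [355.9, 199.7] [234.8, 291.8] (array([ 0.7181, -0.2699, -0.413 ]), np.float64(0.17874185621049735))
knob_grip [356.4, 199.4] [267.5, 261.7] (array([ 0.6516, -0.2748, -0.2673]), np.float64(0.06057856325960043))
guard_grip [321.5, 199.1] [278.4, 198.5] (array([ 0.5893, -0.1246,  0.0799]), np.float64(0.009091528748342586))
ctrl yaws [np.float64(-1.8387182950215444), np.float64(-1.7755714715290085)] [np.float64(-1.3577872469758105), np.float64(-1.291949450373521)]
rack yaw -6.6605197648432055
side [0.6673 0.316  0.016 ]
side [0.5597 0.3254 0.016 ]
side [0.6275 0.0168 0.016 ]
```

```bash
cat >> h.py <<'E'
RC=np.array([0.599,0.170,0.0]); a=np.radians(-6.66)
RX=np.array([np.cos(a),np.sin(a),0]);RY=np.array([-np.sin(a),np.cos(a),0]);Z=np.array([0,0,1.])
def seat(i): return RC+RY*(0.111-0.074*(i-1))+Z*0.016
def hp(i,th,l,n,w=0): # point on hood
    return seat(i)+RX*(-0.032+l*np.cos(th)-n*np.sin(th))+Z*(0.002+l*np.sin(th)+n*np.cos(th))+RY*w
E
python3 - <<'E'
from h import *
np.set_printoptions(precision=4,suppress=True)
t=imaging.read_camera("top");d=imaging.read_camera("side")
tt=[(115,257),(270,278),(427,320),(588,323)]; ss=[(253,352),(337,248),(427,164),(479,77)]
for i in range(1,5):
    p=(np.array(tt[i-1])+.5)/6-.5+[155,160]; q=(np.array(ss[i-1])+.5)/4.5-.5+[170,220]
    th=np.linspace(0.1,1.9,181)
    print(i,seat(i),"tri",tri(p,t,q,d), [ (th[np.argmin(e)],np.min(e)) for e in ([np.linalg.norm(proj(hp(i,x,.070,.026),c)-r) for x in th] for c,r in((t,p),(d,q)))])
# seat frames: midpoint of +x frame edge
fr=[[(122,118),(228,130)],[(270,138),(375,150)],[(418,157),(522,170)],[(565,178),(670,190)]]
for i in range(1,5):
    m=(np.mean(fr[i-1],0)+.5)/6-.5+[155,160]
    w=atz(m,t,.02)-RX*.025; print(w, (w-seat(i))@RX,(w-seat(i))@RY)
# draw overlay
im=cv2.resize(t["color"][160:235,155:285],None,fx=6,fy=6,interpolation=cv2.INTER_CUBIC)
im2=cv2.resize(d["color"][220:350,170:310],None,fx=4.5,fy=4.5,interpolation=cv2.INTER_CUBIC)
for I,c,f,o in((im,t,6,(155,160)),(im2,d,4.5,(170,220))):
  def ln(P,col):
    q=[((proj(x,c)-o+.5)*f-.5).astype(int) for x in P]
    cv2.polylines(I,[np.array(q)],True,col,1)
  ln([RC+Z*.016+RX*sx*.054+RY*sy*.151 for sx,sy in((1,1),(1,-1),(-1,-1),(-1,1))],(0,0,255))
  for i in range(1,5): ln([seat(i)+Z*.004+RX*sx*.024+RY*sy*.024 for sx,sy in((1,1),(1,-1),(-1,-1),(-1,1))],(0,255,0))
cv2.imwrite("pics/o1.png",im);cv2.imwrite("pics/o2.png",im2)
E
```

```text
1 [0.6119 0.2803 0.016 ] tri (array([0.5668, 0.2856, 0.0909]), np.float64(0.0011997894218812465)) [(np.float64(1.39), np.float64(0.09442594755343943)), (np.float64(1.41), np.float64(0.1810717859981963))]
2 [0.6033 0.2068 0.016 ] tri (array([0.5581, 0.2126, 0.0914]), np.float64(0.0014536728157032884)) [(np.float64(1.39), np.float64(0.28857225377153584)), (np.float64(1.41), np.float64(0.15346623927302708))]
3 [0.5947 0.1332 0.016 ] tri (array([0.5405, 0.1395, 0.0894]), np.float64(0.0005241375180367162)) [(np.float64(1.5199999999999998), np.float64(0.04930453027422676)), (np.float64(1.5199999999999998), np.float64(0.19942900694230337))]
4 [0.5861 0.0597 0.016 ] tri (array([0.5396, 0.0648, 0.0908]), np.float64(0.002113478809540476)) [(np.float64(1.4), np.float64(0.04311256991237861)), (np.float64(1.43), np.float64(0.13001230269950972))]
[0.6152 0.2775 0.02  ] 0.0036618880762238886 -0.0023633746351456393
[0.6064 0.204  0.02  ] 0.0033970949828586645 -0.0023228831377489273
[0.5979 0.1313 0.02  ] 0.0034198786374192987 -0.0015974196932727783
[0.589  0.0589 0.02  ] 0.0029970404316725908 -0.00048815602058800185
```

View pics/o1.png

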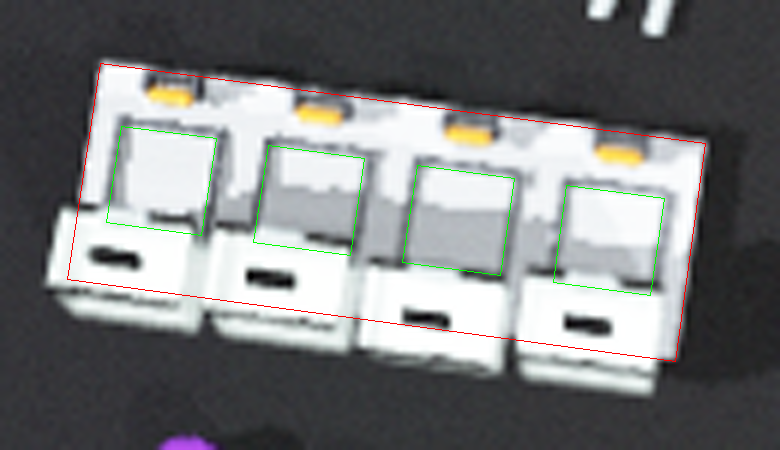

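View pics/o2.png

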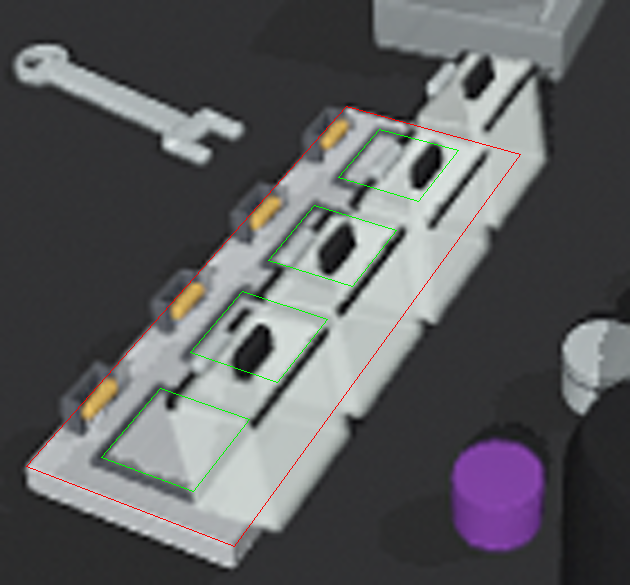

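Rack, controller and the two steel tins are fitted, and the hood angles are about 1.40–1.52. I'll go over tin A at (0.4425, 0.171) first, with the tool tilted 10° about the jaw axis so its body clears the hoods later.

>>> servo_tool(rows=[[[0,0,30],[0,0,0],1],[[20,-30,0],[0,0,6],1],[[28,-39,0],[0,0,6],1],[[28,-39,0],[0,0,6.5],1],[[28,-39,0],[0,0,0],1],[[28,-39,0],[0.6,4.95,0],0.85],[[28,-39,0],[0.6,4.95,0],0.85],[[28,-39,0],[0,0,0],0.85],[[28,-39,-20],[0,0,0],0.85],[[3,-1,-20],[0,0,0],0.85]])

```text
time_s: 2.8
ee_pos: [0.4447, 0.1684, 0.2357]
orientation: [0.061, 0.994, 0.005, -0.085]
force: [-0.4, 1.1, -0.5]
width: 0.073
```

```bash
python3 - <<'E'
from h import *
from scipy.spatial.transform import Rotation as R
s=sense();print(s["time_s"],np.round(s["ee_pos"],4),np.round(R.from_quat(s["orientation"]).as_matrix(),3),s["width"],s["force"],s["joint_pos"])
t=imaging.read_camera("top");d=imaging.read_camera("side");save(t,"t4.png",None,1.4);save(d,"s4.png",None,1.4)
E
```

```text
2.8 [0.4447 0.1684 0.2357] [[-0.978  0.122 -0.169]
 [ 0.121  0.992  0.021]
 [ 0.17  -0.    -0.985]] 0.07295822600655771 [-0.41533785  1.09628961 -0.53451958] [ 0.16939636  0.3468462   1.55734861  0.04966815  1.40161692 -1.29116927]
```

View pics/t4.png

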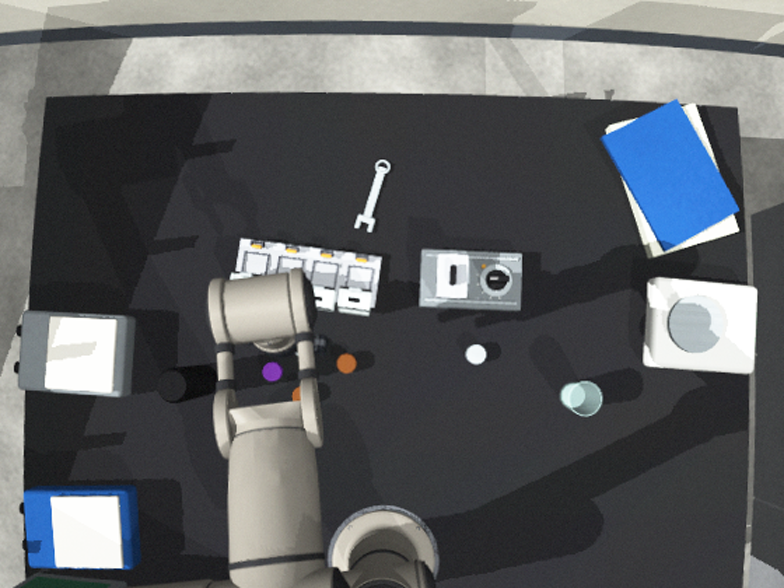

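View pics/s4.png

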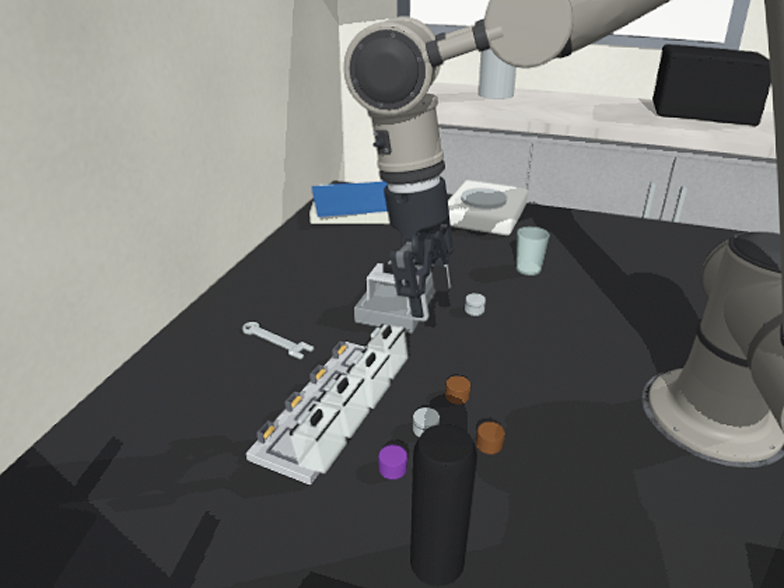

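Tins unmoved in both views (top (340,253); side (304,301) for A). Descending on A.

>>> servo_tool(rows=[[[-2,3,-30],[0,0,0],0.85],[[0,0,-35],[0,0,0],0.85],[[0,0,-35],[0,0,0],0.85],[[0,0,-35],[0,0,0],0.85],[[0,0,-30],[0,0,0],0.85],[[0,0,-25],[0,0,0],0.85],[[0,0,-15],[0,0,0],0.85],[[0,0,-9],[0,0,0],0.85],[[0,0,0],[0,0,0],0.85],[[0,0,0],[0,0,0],0.85]], squeeze=40)

```text
time_s: 3.9
ee_pos: [0.4399, 0.1761, 0.023]
orientation: [0.058, 0.995, 0.006, -0.086]
force: [1.3, 0.1, 0.4]
width: 0.0723
```

>>> servo_tool(rows=[[[0,0,0],[0,0,0],0.2],[[0,0,0],[0,0,0],0.2],[[0,0,0],[0,0,0],0.2],[[0,0,0],[0,0,0],0.2],[[0,0,0],[0,0,0],0.2],[[0,0,0],[0,0,0],0.2],[[0,0,0],[0,0,0],0.2],[[0,0,10],[0,0,0],0.2],[[0,0,20],[0,0,0],0.2],[[0,0,20],[0,0,0],0.2]])

```text
time_s: 4.9
ee_pos: [0.4392, 0.1755, 0.0731]
orientation: [0.058, 0.994, 0.005, -0.087]
force: [0.3, -0.2, -1.0]
width: 0.0386
```

>>> servo_tool(rows=[[[0,0,35],[0,0,0],0.2],[[0,0,35],[0,0,0],0.2],[[10,6,22],[0,0,0],0.2],[[27,16,0],[0,0,0],0.2],[[27,16,0],[0,0,0],0.2],[[27,16,0],[0,0,0],0.2],[[27,16,0],[0,0,0],0.2],[[27,16,0],[0,0,0],0.2],[[26,18,0],[0,0,0],0.2],[[0,0,0],[0,0,0],0.2]])

```text
time_s: 5.9
ee_pos: [0.6122, 0.2811, 0.1633]
orientation: [0.058, 0.995, 0.006, -0.086]
force: [-1.3, -0.5, -2.1]
width: 0.0387
```

```bash
python3 - <<'E'
from h import *
s=sense();print(s["time_s"],np.round(s["ee_pos"],4),s["width"],s["force"])
t=imaging.read_camera("top");d=imaging.read_camera("side");save(d,"s5.png",(150,100,400,360),2.2)
for r in imaging.spot_in("tin1",d)[:8]: print(r["p"],r["position"])
E
```

```text
5.9 [0.6122 0.2811 0.1633] 0.03869097542427266 [-1.28537031 -0.47028977 -2.1328093 ]
0.98 [280.5, 327.8]
0.74 [349.2, 310.3]
0.69 [339.2, 211.8]
0.57 [326.0, 277.7]
0.54 [203.8, 264.6]
```

View pics/s5.png

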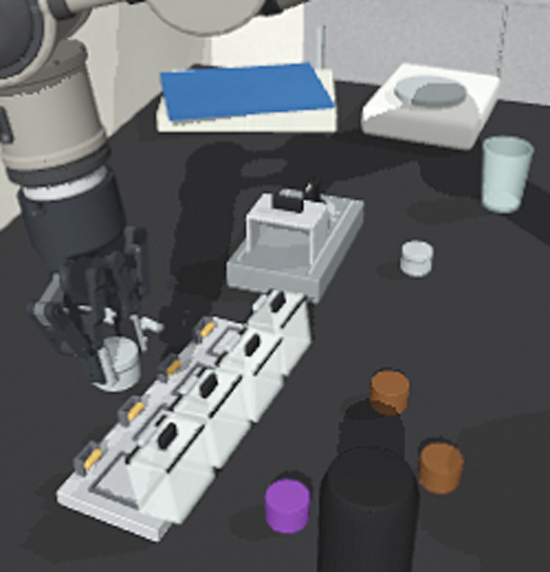

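```bash
python3 - <<'E'
from h import *
d=imaging.read_camera("side");s=sense();p=np.array(s["ee_pos"]);print(p)
for dx in(-.003,0,.003,.006):print(dx,proj(p+[dx,0,-.009],d))
save(d,"s6.png",(180,230,230,290),9)
E
```

```text
[0.60965521 0.27906679 0.16441454]
-0.003 [204.69040335 264.98701653]
0 [203.22935357 264.67024827]
0.003 [201.77171663 264.35406339]
0.006 [200.31749059 264.03846237]
```

View pics/s6.png

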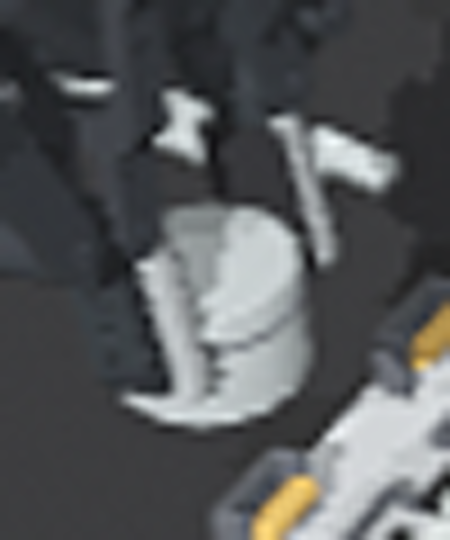

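```bash
python3 - <<'E'
from h import *
d=imaging.read_camera("side");s=sense();p=np.array(s["ee_pos"])
ims=[]
for tilt in(0,10,20,30):
  I=cv2.resize(d["color"][230:290,180:230],None,fx=5,fy=5,interpolation=cv2.INTER_CUBIC)
  u=np.radians(tilt); ax=Z*np.cos(u)-RX*np.sin(u); ex=RX*np.cos(u)+Z*np.sin(u)
  c=p+RX*.002-Z*.004
  for h in(-.018,.010):
    q=[((proj(c+ax*h+.02*(ex*np.cos(k)+RY*np.sin(k)),d)-(180,230)+.5)*5-.5).astype(int) for k in np.linspace(0,6.28,40)]
    cv2.polylines(I,[np.array(q)],True,(0,0,255) if h<0 else (0,255,0),1)
  ims.append(I)
cv2.imwrite("pics/o3.png",np.hstack(ims)[:,:1000][:, ::1] if 0 else cv2.resize(np.hstack(ims),(800,240)))
E
```

```text
(no output)
```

View pics/o3.png

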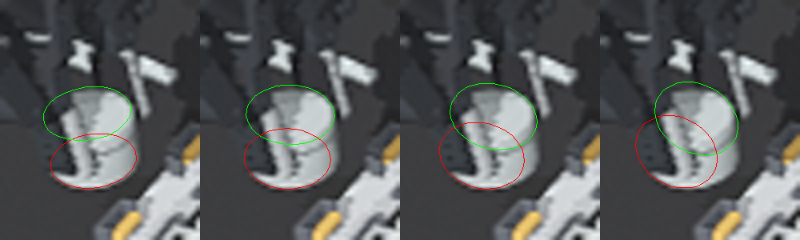

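```bash
cat >> h.py <<'E'
def tinov(d,name,p,dx,dz,tilts,box,dy=0):
  ims=[]
  for tilt in tilts:
    I=cv2.resize(d["color"][box[1]:box[3],box[0]:box[2]],None,fx=6,fy=6,interpolation=cv2.INTER_CUBIC)
    u=np.radians(tilt); ax=Z*np.cos(u)-RX*np.sin(u); ex=RX*np.cos(u)+Z*np.sin(u)
    c=p+RX*dx+RY*dy+Z*dz
    for h in(-.014,.014):
      q=[((proj(c+ax*h+.02*(ex*np.cos(k)+RY*np.sin(k)),d)-box[:2]+.5)*6-.5).astype(int) for k in np.linspace(0,6.28,40)]
      cv2.polylines(I,[np.array(q)],True,(0,0,255) if h<0 else (0,255,0),1)
    ims.append(I)
  I=np.hstack(ims);cv2.imwrite("pics/"+name,I if I.shape[1]<=800 else cv2.resize(I,None,fx=800/I.shape[1],fy=800/I.shape[1]))
E
python3 - <<'E'
from h import *
d=imaging.read_camera("side");s=sense();p=np.array(s["ee_pos"])
tinov(d,"o4.png",p,-.002,-.010,(8,15,22),(180,240,225,285))
E
```

```text
(no output)
```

View pics/o4.png

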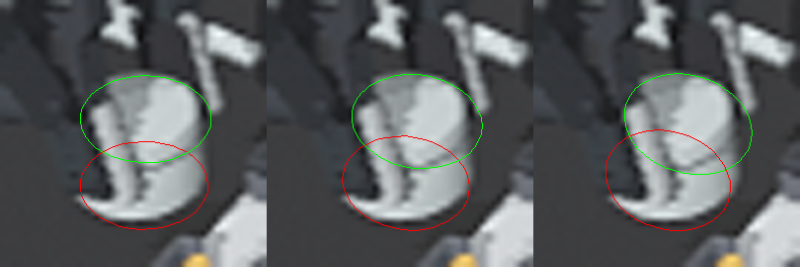

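The held tin leans about 8°, which will right itself on the seat. Lowering into seat 1.

>>> servo_tool(rows=[[[3,1,-20],[0,0,0],0.2],[[0,0,-25],[0,0,0],0.2],[[0,0,-25],[0,0,0],0.2],[[0,0,-20],[0,0,0],0.2],[[0,0,-12],[0,0,0],0.2],[[0,0,-8],[0,0,0],0.2],[[0,0,-5],[0,0,0],0.2],[[0,0,-4],[0,0,0],0.2],[[0,0,-3],[0,0,0],0.2],[[0,0,0],[0,0,0],0.2]], squeeze=25)

```text
time_s: 7.2
ee_pos: [0.6135, 0.2806, 0.0422]
orientation: [0.058, 0.995, 0.005, -0.087]
force: [-0.4, 0.4, -1.9]
width: 0.0387
```

```bash
python3 - <<'E'
from h import *
s=sense();print(s["time_s"],np.round(s["ee_pos"],4),s["width"],s["force"])
d=imaging.read_camera("side");save(d,"s7.png",(190,250,300,360),5)
E
```

```text
7.2 [0.6135 0.2806 0.0422] 0.03867612079859404 [-0.35758324  0.35722764 -1.91470223]
```

View pics/s7.png

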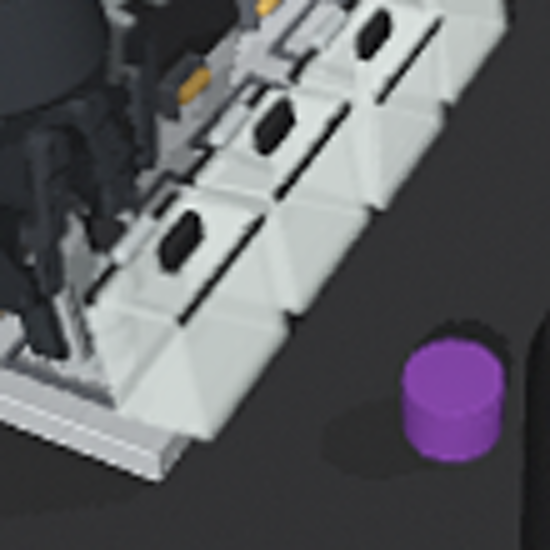

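>>> servo_tool(rows=[[[0,0,-1.5],[0,0,0],0.2],[[0,0,-1.5],[0,0,0],0.2],[[0,0,0],[0,0,0],0.2],[[0,0,0],[0,0,0],0.5],[[0,0,0],[0,0,0],0.55],[[0,0,0],[0,0,0],0.6],[[0,0,0],[0,0,0],0.62],[[0,0,0],[0,0,0],0.62],[[0,0,0],[0,0,0],0.62],[[0,0,0],[0,0,0],0.62]])

```text
time_s: 8.25
ee_pos: [0.6134, 0.2806, 0.0391]
orientation: [0.058, 0.995, 0.005, -0.087]
force: [-0.6, 0.2, -0.1]
width: 0.0526
```

>>> servo_tool(rows=[[[0,0,5],[0,0,0],0.62],[[0,0,15],[0,0,0],0.62],[[0,0,25],[0,0,0],0.62],[[0,0,35],[0,0,0],0.62],[[0,0,35],[0,0,0],0.62],[[0,0,35],[0,0,0],0.85],[[0,-30,0],[0,0,0],0.85],[[-15,-35,0],[0,0,0],0.85],[[-15,-40,0],[0,0,0],0.85],[[-15,-40,0],[0,0,0],0.85]])

```text
time_s: 9.25
ee_pos: [0.5679, 0.1344, 0.1906]
orientation: [0.058, 0.995, 0.006, -0.086]
force: [1.1, -0.5, 1.0]
width: 0.0725
```

```bash
python3 - <<'E'
from h import *
s=sense();print(s["time_s"],np.round(s["ee_pos"],4),s["width"],s["force"])
d=imaging.read_camera("side");save(d,"s8.png",(170,170,360,350),3.2)
t=imaging.read_camera("top");save(t,"t8.png",(155,160,365,300),3.6)
E
```

```text
9.25 [0.5679 0.1344 0.1906] 0.07250225304965202 [ 1.13208608 -0.50202364  0.98990973]
```

View pics/s8.png

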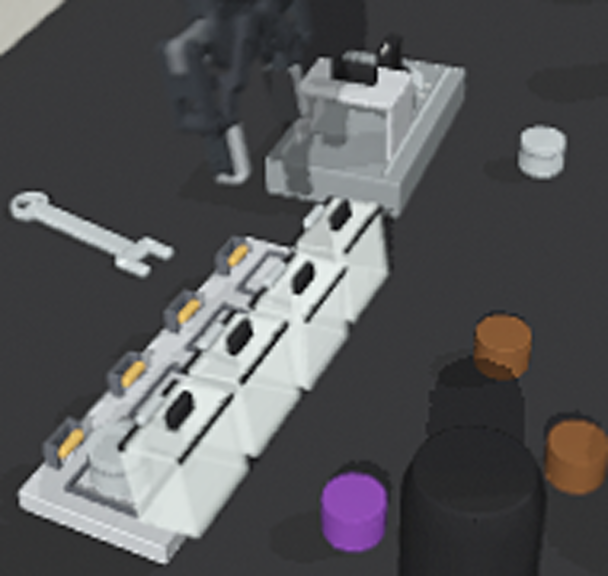

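View pics/t8.png

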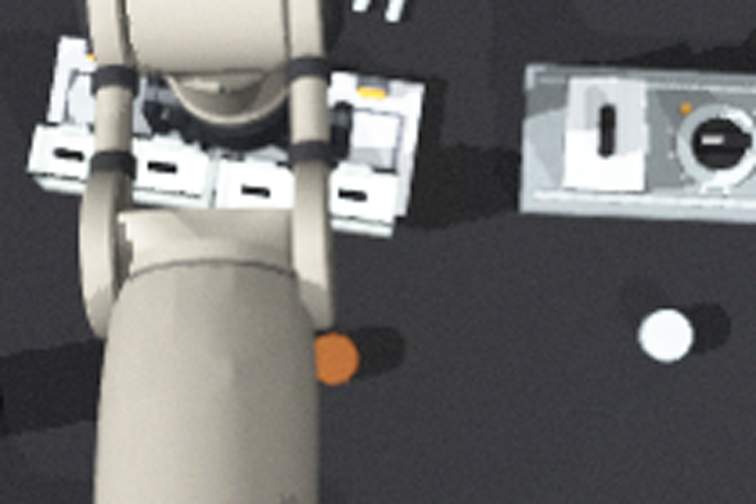

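Tin sits in seat 1. Now to tin B at (0.436,-0.185).

>>> servo_tool(rows=[[[-14,-30,0],[0,0,0],0.85],[[-15,-36,0],[0,0,0],0.85],[[-15,-36,0],[0,0,0],0.85],[[-15,-36,0],[0,0,0],0.85],[[-15,-36,0],[0,0,0],0.85],[[-15,-36,0],[0,0,0],0.85],[[-15,-36,0],[0,0,0],0.85],[[-15,-36,0],[0,0,0],0.85],[[-13,-37,0],[0,0,0],0.85],[[0,0,0],[0,0,0],0.85]])

```text
time_s: 10.35
ee_pos: [0.4359, -0.187, 0.1904]
orientation: [0.06, 0.994, 0.005, -0.086]
force: [-0.0, 1.0, -0.3]
width: 0.0727
```

```bash
python3 - <<'E'
from h import *
d=imaging.read_camera("side");s=sense();print(s["time_s"],np.round(s["ee_pos"],4),s["width"])
im=d["color"];print([ (r["p"],r["position"]) for r in imaging.spot_in("tin1",d)])
save(d,"s9.png",(230,130,400,260),4.5)
tp=proj(np.array([.436,-.185,.014]),d);print(tp)
E
```

```text
10.4 [ 0.4365 -0.185   0.1902] 0.07268083436327288
[(0.86, [277.2, 331.0]), (0.8, [201.7, 311.8]), (0.71, [339.7, 212.4]), (0.63, [348.8, 313.0]), (0.51, [326.8, 278.3])]
[338.23044555 216.99858469]
```

View pics/s9.png

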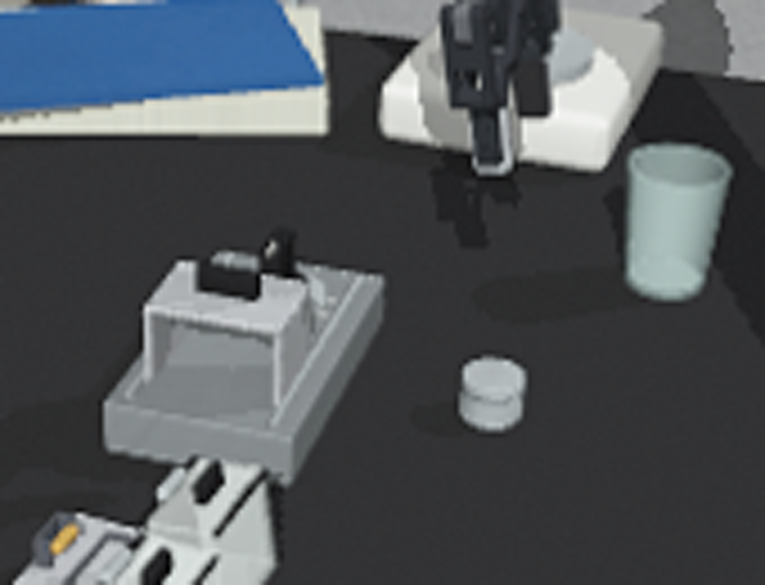

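>>> servo_tool(rows=[[[0,0,-25],[0,0,0],0.85],[[0,0,-30],[0,0,0],0.85],[[0,0,-30],[0,0,0],0.85],[[0,0,-30],[0,0,0],0.85],[[0,0,-25],[0,0,0],0.85],[[0,0,-15],[0,0,0],0.85],[[0,0,-8],[0,0,0],0.85],[[0,0,-4],[0,0,0],0.85],[[0,0,0],[0,0,0],0.85],[[0,0,0],[0,0,0],0.6]], squeeze=50)

```text
time_s: 11.45
ee_pos: [0.4371, -0.1834, 0.0229]
orientation: [0.058, 0.995, 0.005, -0.086]
force: [-0.8, 0.2, 1.2]
width: 0.0597
```

>>> servo_tool(rows=[[[0,0,0],[0,0,0],0.2],[[0,0,0],[0,0,0],0.2],[[0,0,0],[0,0,0],0.2],[[0,0,0],[0,0,0],0.2],[[0,0,0],[0,0,0],0.2],[[0,0,0],[0,0,0],0.2],[[0,0,5],[0,0,0],0.2],[[0,0,15],[0,0,0],0.2],[[0,0,25],[0,0,0],0.2],[[0,0,25],[0,0,0],0.2]])

```text
time_s: 12.45
ee_pos: [0.4361, -0.1833, 0.0931]
orientation: [0.058, 0.994, 0.006, -0.087]
force: [0.4, -0.3, -0.2]
width: 0.0375
```

>>> servo_tool(rows=[[[0,0,30],[0,0,0],0.2],[[0,5,30],[0,0,0],0.2],[[12,20,12],[0,0,0],0.2],[[22,35,0],[0,0,0],0.2],[[22,35,0],[0,0,0],0.2],[[22,35,0],[0,0,0],0.2],[[22,35,0],[0,0,0],0.2],[[20,32,0],[0,0,0],0.2],[[16,25,0],[0,0,0],0.2],[[11,15,0],[0,0,0],0.2]])

```text
time_s: 13.45
ee_pos: [0.5841, 0.0558, 0.1644]
orientation: [0.057, 0.995, 0.006, -0.087]
force: [0.6, 0.5, -0.9]
width: 0.0382
```

```bash
python3 - <<'E'
from h import *
d=imaging.read_camera("side");s=sense();p=s["ee_pos"];print(s["time_s"],np.round(s["ee_pos"],4),s["width"])
q=proj(p,d).astype(int);print(q)
tinov(d,"o9.png",p,0,-.009,(-8,0,8),(q[0]-25,q[1]-20,q[0]+25,q[1]+30))
save(d,"s10.png",(170,130,360,350),2.5)
E
```

```text
13.5 [0.5851 0.0573 0.1642] 0.03806180313876797
[257 204]
```

View pics/o9.png

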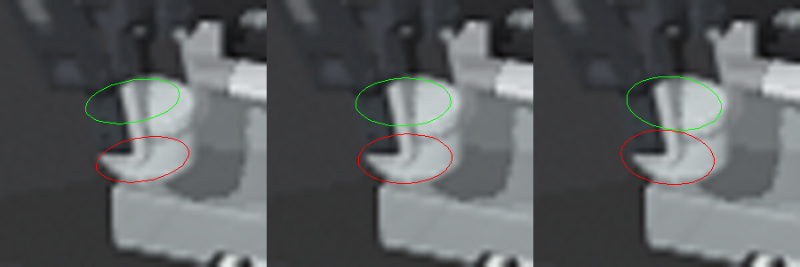

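View pics/s10.png

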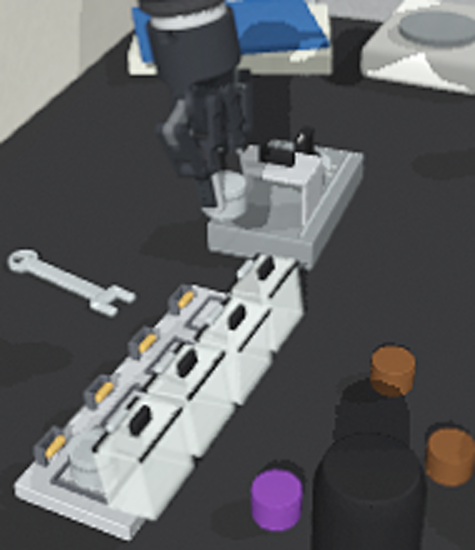

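```bash
python3 - <<'E'
from h import *
t=imaging.read_camera("top");d=imaging.read_camera("side")
save(t,"t10.png",(155,160,285,235),6);save(d,"s11.png",(165,270,265,360),7)
E
```

```text
(no output)
```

View pics/t10.png

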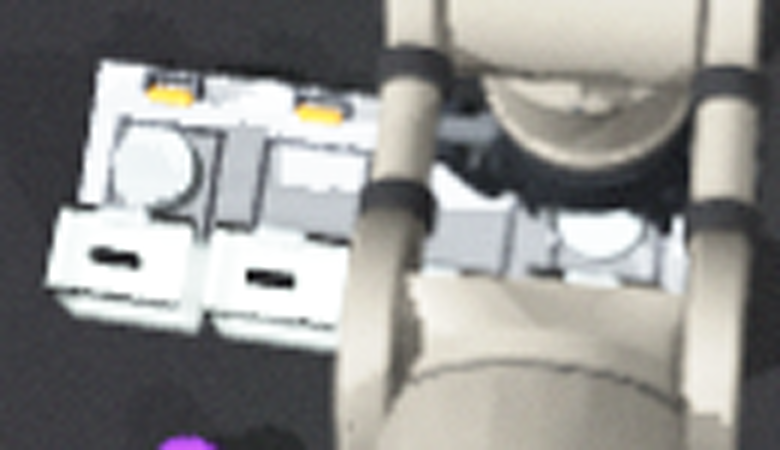

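View pics/s11.png

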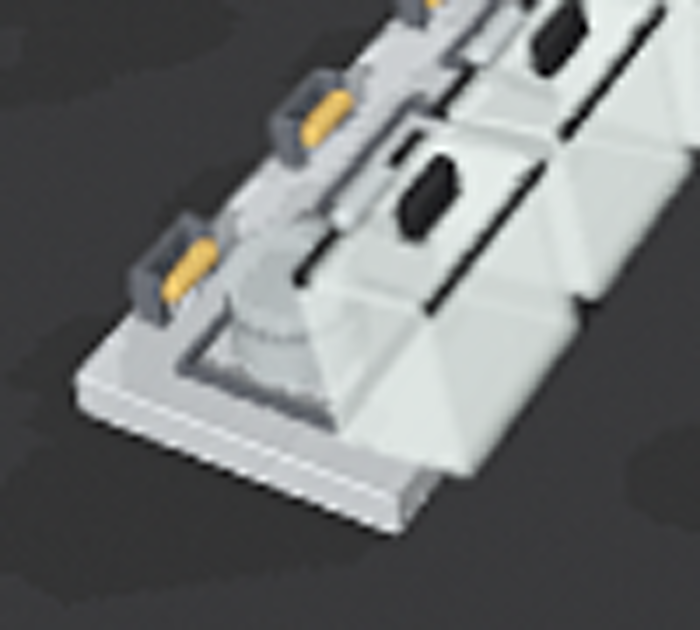

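```bash
python3 - <<'E'
from h import *
t=imaging.read_camera("top")
p=(np.array([153,167])+.5)/6-.5+[155,160]
w=atz(p,t,.044);print(w,(w-seat(1))@RX,(w-seat(1))@RY)
s=sense();print(s["ee_pos"])
p=(np.array([603,225])+.5)/6-.5+[155,160]; print(atz(p,t,.164+.005))
E
```

```text
[0.61558763 0.27957967 0.044     ] 0.0037669309637194163 -0.00023600525064196117
[0.58301505 0.05342688 0.16405462]
[0.57772325 0.05537573 0.169     ]
```

```bash
python3 - <<'E'
from h import *
for i in range(5):
    imaging.read_camera("top"); s=sense();print(s["time_s"],np.round(s["ee_pos"],4),np.round(s["joint_pos"],4),s["width"])
E
```

```text
13.7 [0.5829 0.0529 0.1642] [-0.0469  0.6163  1.3134  0.0127  1.3861 -1.5039] 0.03791564197387112
13.75 [0.5829 0.0526 0.1642] [-0.0473  0.6161  1.3135  0.0128  1.3861 -1.5038] 0.03811161637044606
13.8 [0.5829 0.0525 0.1643] [-0.0476  0.616   1.3134  0.0129  1.386  -1.5037] 0.037918423802630816
13.85 [0.583  0.0526 0.1643] [-0.0476  0.6161  1.3133  0.013   1.386  -1.5036] 0.03784245509753136
13.9 [0.5831 0.0527 0.1644] [-0.0474  0.6161  1.3131  0.0131  1.386  -1.5036] 0.037761503454693694
```

>>> servo_tool(rows=[[[3,3,-15],[0,0,0],0.2],[[4,4,-25],[0,0,0],0.2],[[0,0,-25],[0,0,0],0.2],[[0,0,-20],[0,0,0],0.2],[[0,0,-14],[0,0,0],0.2],[[0,0,-10],[0,0,0],0.2],[[0,0,-6],[0,0,0],0.2],[[0,0,-4],[0,0,0],0.2],[[0,0,-2],[0,0,0],0.2],[[0,0,0],[0,0,0],0.2]], squeeze=25)

```text
time_s: 14.9
ee_pos: [0.5907, 0.0605, 0.0434]
orientation: [0.058, 0.995, 0.005, -0.086]
force: [-0.2, -0.7, -0.4]
width: 0.0385
```

>>> servo_tool(rows=[[[0,0,-1.5],[0,0,0],0.2],[[0,0,-1.5],[0,0,0],0.2],[[0,0,-1],[0,0,0],0.2],[[0,0,0],[0,0,0],0.2],[[0,0,0],[0,0,0],0.2],[[0,0,0],[0,0,0],0.2],[[0,0,0],[0,0,0],0.2],[[0,0,0],[0,0,0],0.2],[[0,0,0],[0,0,0],0.2],[[0,0,0],[0,0,0],0.2]])

```text
time_s: 15.9
ee_pos: [0.5905, 0.0606, 0.0393]
orientation: [0.058, 0.995, 0.005, -0.087]
force: [0.2, 0.7, 3.6]
width: 0.0383
```

```bash
python3 - <<'E'
from h import *
d=imaging.read_camera("side");s=sense();p=s["ee_pos"];print(s["time_s"],np.round(s["ee_pos"],4),s["width"],s["force"])
save(d,"s12.png",(210,170,320,280),5)
E
```

```text
15.95 [0.5905 0.0606 0.0393] 0.038074582964206106 [-0.00644495  0.79296193  2.79246849]
```

View pics/s12.png

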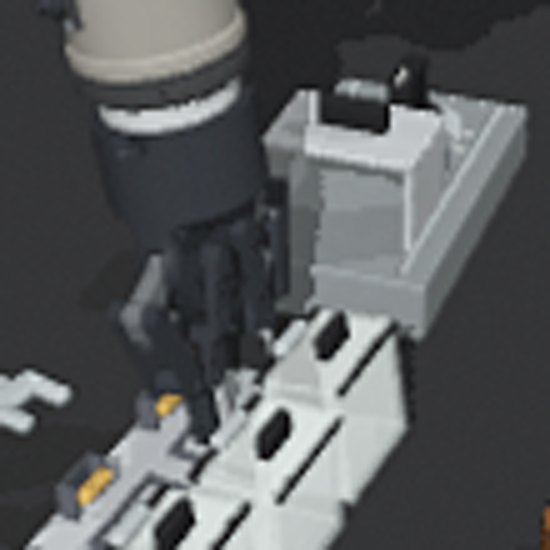

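Contact with the seat floor (about 3 N). Releasing and rising.

>>> servo_tool(rows=[[[0,0,0],[0,0,0],0.5],[[0,0,0],[0,0,0],0.55],[[0,0,0],[0,0,0],0.6],[[0,0,0],[0,0,0],0.62],[[0,0,0],[0,0,0],0.62],[[0,0,5],[0,0,0],0.62],[[0,0,15],[0,0,0],0.62],[[0,0,25],[0,0,0],0.62],[[0,0,30],[0,0,0],0.62],[[0,0,30],[0,0,0],0.62]])

```text
time_s: 16.95
ee_pos: [0.5905, 0.0606, 0.1464]
orientation: [0.058, 0.995, 0.005, -0.086]
force: [0.5, 0.5, 0.4]
width: 0.0529
```

>>> servo_tool(rows=[[[0,0,35],[0,0,0],0.3],[[0,0,20],[0,0,0],0.0],[[-15,0,0],[0,0,0],0],[[-30,0,0],[0,0,0],0],[[-35,0,0],[0,0,0],0],[[-35,0,0],[0,0,0],0],[[-30,0,0],[0,0,0],0],[[0,0,0],[0,0,0],0],[[0,0,0],[0,0,0],0],[[0,0,0],[0,0,0],0]])

```text
time_s: 17.95
ee_pos: [0.4467, 0.0605, 0.1999]
orientation: [0.058, 0.995, 0.005, -0.086]
force: [0.3, 0.2, 0.2]
width: -0.0003
```

```bash
python3 - <<'E'
from h import *
t=imaging.read_camera("top");d=imaging.read_camera("side");s=sense();p=s["ee_pos"];print(s["time_s"],np.round(s["ee_pos"],4),s["width"],s["force"])
save(t,"t13.png",None,1.4);save(t,"t13b.png",(155,160,285,235),6);save(d,"s13.png",(160,160,360,350),3.2)
E
```

```text
18.05 [0.4465 0.0605 0.1993] -9.941902977565832e-05 [0.59806716 0.44362753 0.07214837]
```

View pics/t13.png

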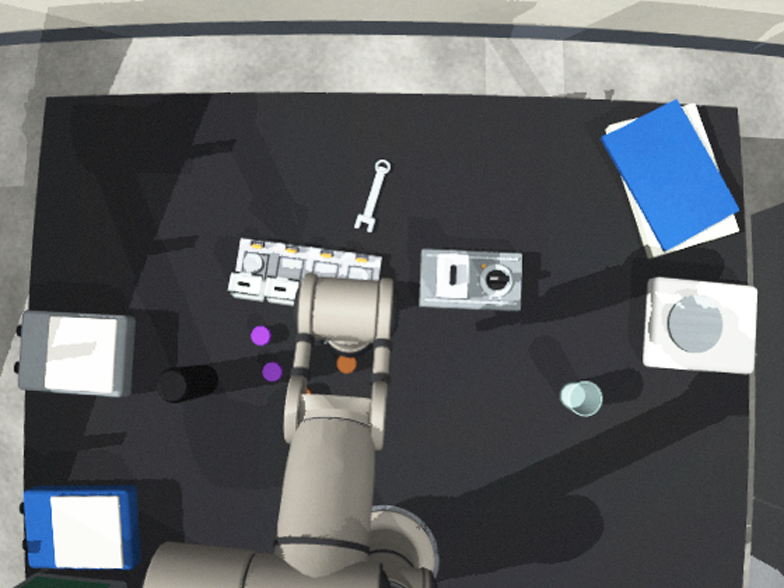

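View pics/t13b.png

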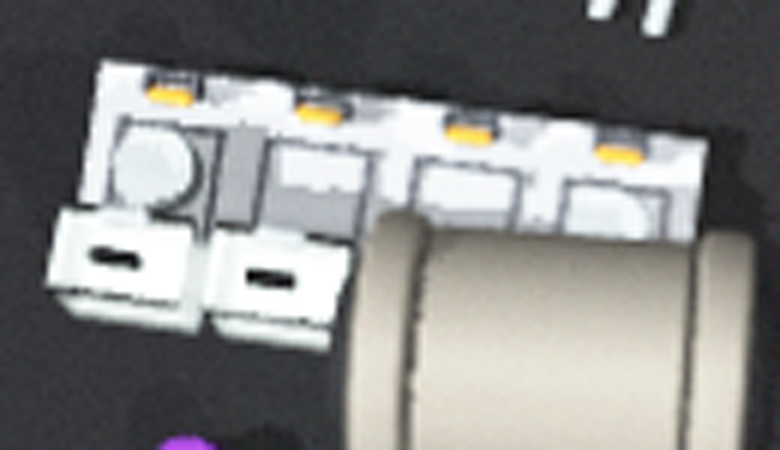

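View pics/s13.png

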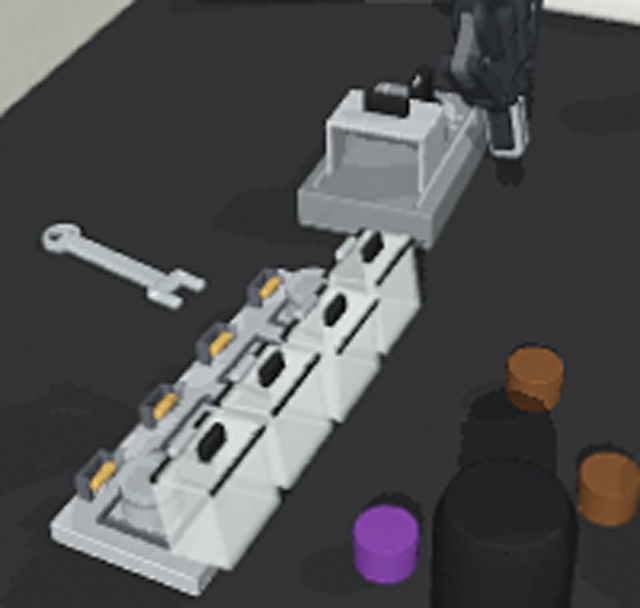

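Both tins are seated (seats 1 and 4), and no steel tin is left on the bench. Now hood 4: shut fingers go down behind it, upright.

>>> servo_tool(rows=[[[0,0,0],[-0.6,-4.95,0],0],[[8,2,0],[-0.6,-4.95,0],0],[[15,3,-15],[0,0,0],0],[[15,3,-25],[0,0,0],0],[[10,1,-25],[0,0,0],0],[[5,0,-20],[0,0,0],0],[[0,0,-14],[0,0,0],0],[[0,0,-8],[0,0,0],0],[[0,0,0],[0,0,0],0],[[0,0,0],[0,0,0],0]])

```text
time_s: 19.05
ee_pos: [0.4989, 0.0696, 0.0925]
orientation: [0.058, 0.998, 0.0, 0.0]
force: [-0.7, 0.6, 0.8]
width: 0.0001
```

```bash
cat >> h.py <<'E'
def rel(i):
    s=sense();v=s["ee_pos"]-seat(i)-RX*.002
    print("t",s["time_s"],"ee",np.round(s["ee_pos"],4),"rx %.1f ry %.1f z %.1f mm"%(v@RX*1e3,v@RY*1e3,s["ee_pos"][2]*1e3),"F",np.round(s["force"],1),"w",round(s["width"],4))
E
python3 - <<'E'
from h import *
d=imaging.read_camera("side");rel(4);save(d,"s14.png",(200,150,340,270),5)
E
```

```text
t 19.1 ee [0.499  0.0695 0.0928] rx -89.7 ry -0.4 z 92.8 mm F [-0.2  0.7  0.3] w 0.0002
```

View pics/s14.png

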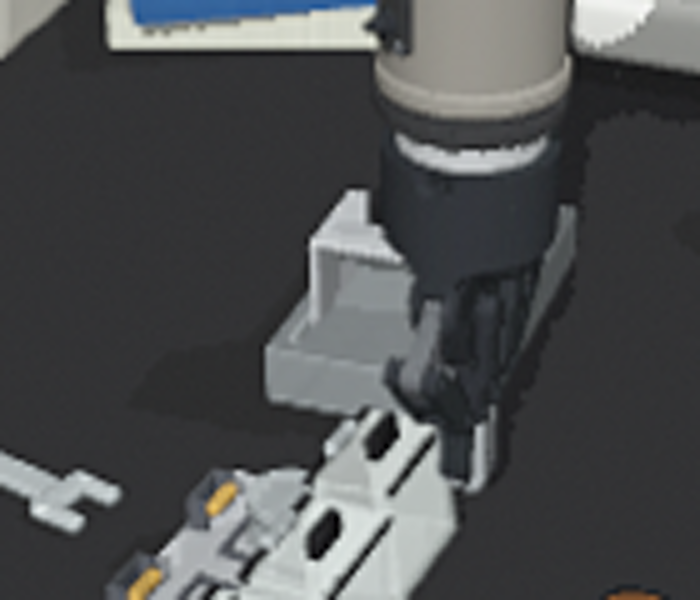

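>>> servo_tool(rows=[[[8,-0.9,0],[0,0,0],0],[[7,-0.8,0],[0,0,0],0],[[6.2,-0.7,2.5],[0,0,0],0],[[6.2,-0.7,2.5],[0,0,0],0],[[6.7,-0.8,1.2],[0,0,0],0],[[6.7,-0.8,1.2],[0,0,0],0],[[6.7,-0.8,0],[0,0,0],0],[[6.7,-0.8,0],[0,0,0],0],[[6.7,-0.8,-1.4],[0,0,0],0],[[6.7,-0.8,-1.4],[0,0,0],0]])

```text
time_s: 20.1
ee_pos: [0.5668, 0.0616, 0.0967]
orientation: [0.058, 0.998, 0.0, 0.0]
force: [-0.4, -0.7, 0.6]
width: -0.0
```

```bash
python3 - <<'E'
from h import *
d=imaging.read_camera("side");rel(4);save(d,"s15.png",(200,150,340,270),5)
E
```

```text
t 20.15 ee [0.5676 0.0614 0.0963] rx -20.6 ry -0.5 z 96.3 mm F [ 0.2 -0.3  0.6] w -0.0001
```

View pics/s15.png

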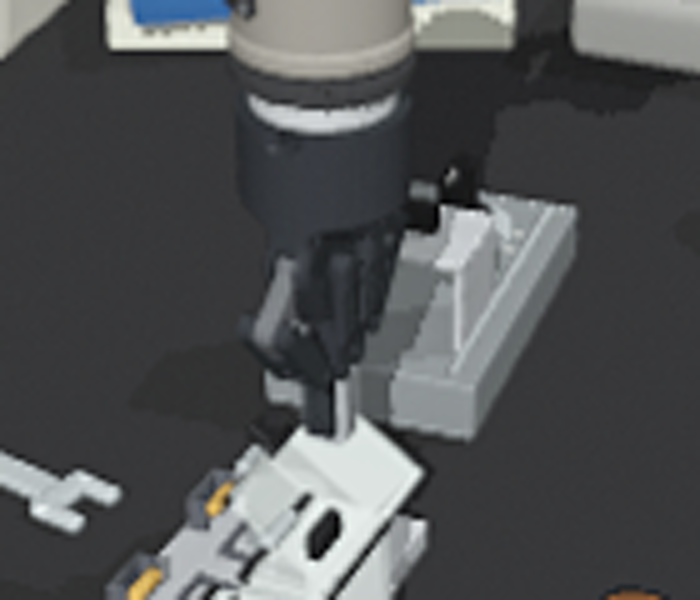

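>>> servo_tool(rows=[[[5.5,-0.6,-2.3],[0,0,0],0],[[5.5,-0.6,-2.3],[0,0,0],0],[[5.5,-0.6,-3.8],[0,0,0],0],[[5.5,-0.6,-3.9],[0,0,0],0],[[2,-0.2,-2],[0,0,0],0],[[2,-0.2,-2],[0,0,0],0],[[1,-0.1,-2],[0,0,0],0],[[1,-0.1,-2],[0,0,0],0],[[0,0,-1],[0,0,0],0],[[0,0,0],[0,0,0],0]])

```text
time_s: 21.15
ee_pos: [0.5956, 0.0584, 0.0764]
orientation: [0.058, 0.998, -0.0, 0.002]
force: [3.1, -0.8, 4.2]
width: 0.0002
```

```bash
python3 - <<'E'
from h import *
d=imaging.read_camera("side");rel(4);save(d,"s16.png",(200,150,340,270),5)
E
```

```text
t 21.2 ee [0.5956 0.0584 0.0764] rx 7.5 ry -0.2 z 76.4 mm F [ 3.6 -1.4  5.9] w -0.0002
```

View pics/s16.png

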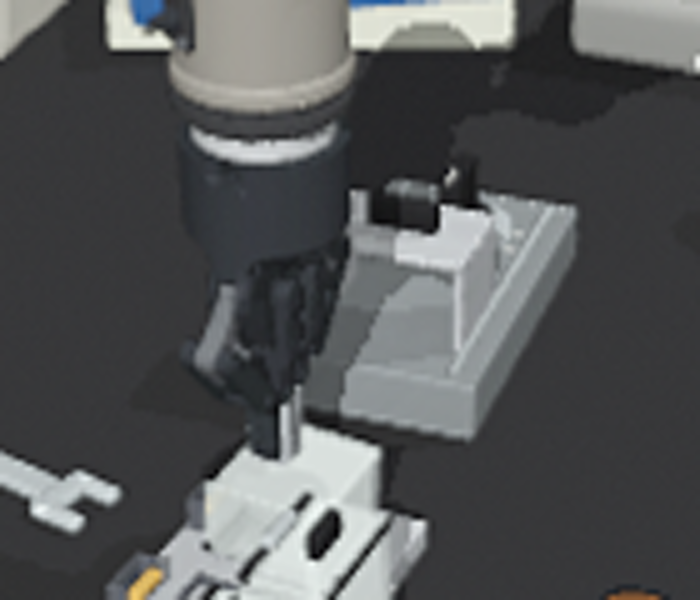

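>>> servo_tool(rows=[[[0,0,-1],[0,0,0],0],[[0,0,-1],[0,0,0],0],[[0,0,-1],[0,0,0],0],[[0,0,0],[0,0,0],0],[[0,0,0],[0,0,0],0],[[0,0,0],[0,0,0],0],[[0,0,0],[0,0,0],0],[[0,0,0],[0,0,0],0],[[0,0,0],[0,0,0],0],[[0,0,0],[0,0,0],0]])

```text
time_s: 22.2
ee_pos: [0.5951, 0.0586, 0.074]
orientation: [0.058, 0.998, 0.0, 0.002]
force: [1.7, -1.3, 11.0]
width: -0.0001
```

```bash
python3 - <<'E'
from h import *
rel(4)
E
```

```text
t 22.2 ee [0.5951 0.0586 0.074 ] rx 7.1 ry -0.1 z 74.0 mm F [ 1.7 -1.3 11. ] w -0.0001
```

>>> servo_tool(rows=[[[0,0,-1],[0,0,0],0],[[0,0,-1],[0,0,0],0],[[0,0,0],[0,0,0],0],[[0,0,0],[0,0,0],0],[[0,0,0],[0,0,0],0],[[0,0,0],[0,0,0],0],[[0,0,0],[0,0,0],0],[[0,0,0],[0,0,0],0],[[0,0,0],[0,0,0],0],[[0,0,0],[0,0,0],0]])

```text
time_s: 23.2
ee_pos: [0.5952, 0.0586, 0.0738]
orientation: [0.058, 0.998, 0.0, 0.002]
force: [-3.4, -2.4, 24.3]
width: 0.0001
```

>>> servo_tool(rows=[[[0,0,10],[0,0,0],0],[[0,0,25],[0,0,0],0],[[0,0,35],[0,0,0],0],[[-20,10,10],[0,0,0],0],[[-35,25,0],[0,0,0],0],[[-35,30,0],[0,0,0],0],[[-5,20,0],[0,0,0],0],[[0,0,0],[0,0,0],0],[[0,0,0],[0,0,0],0],[[0,0,0],[0,0,0],0]])

```text
time_s: 24.2
ee_pos: [0.4993, 0.143, 0.15]
orientation: [0.059, 0.998, -0.0, -0.0]
force: [0.2, -0.6, 0.0]
width: 0.0001
```

```bash
python3 - <<'E'
from h import *
d=imaging.read_camera("side");rel(3);save(d,"s17.png",(200,150,340,300),4)
E
```

```text
t 24.25 ee [0.4994 0.1429 0.15  ] rx -97.8 ry -1.5 z 150.0 mm F [-0.3  0.2 -0.4] w 0.0003
```

View pics/s17.png

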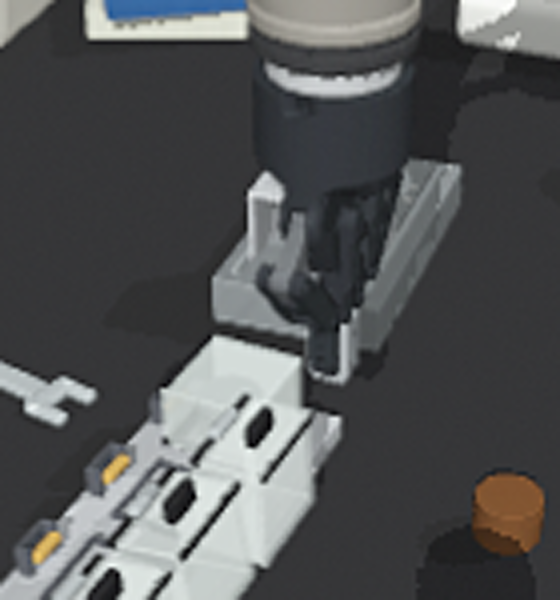

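Hood 4 is down on a hard stop (24 N with no further travel). Hood 3 next.

>>> servo_tool(rows=[[[0,1.5,-20],[0,0,0],0],[[0,0,-20],[0,0,0],0],[[0,0,-13],[0,0,0],0],[[0,0,-5],[0,0,0],0],[[7,-0.8,0],[0,0,0],0],[[8,-0.9,0],[0,0,0],0],[[8,-0.9,1],[0,0,0],0],[[6.2,-0.7,3.5],[0,0,0],0],[[6.2,-0.7,2],[0,0,0],0],[[6.7,-0.8,1],[0,0,0],0]])

```text
time_s: 25.25
ee_pos: [0.542, 0.1403, 0.1006]
orientation: [0.058, 0.998, 0.0, 0.0]
force: [-0.8, -0.4, 1.9]
width: -0.0001
```

>>> servo_tool(rows=[[[6.7,-0.8,0.6],[0,0,0],0],[[6.7,-0.8,0],[0,0,0],0],[[6.7,-0.8,0],[0,0,0],0],[[6.7,-0.8,-1.4],[0,0,0],0],[[6.7,-0.8,-1.4],[0,0,0],0],[[5.5,-0.6,-2.3],[0,0,0],0],[[5.5,-0.6,-2.3],[0,0,0],0],[[5.5,-0.6,-3.8],[0,0,0],0],[[5.5,-0.6,-3.9],[0,0,0],0],[[0,0,0],[0,0,0],0]])

```text
time_s: 26.25
ee_pos: [0.5967, 0.1338, 0.0843]
orientation: [0.059, 0.998, -0.0, -0.001]
force: [0.8, -0.0, -0.1]
width: 0.0002
```

```bash
python3 - <<'E'
from h import *
d=imaging.read_camera("side");rel(3);save(d,"s18.png",(200,150,340,300),4)
E
```

```text
t 26.3 ee [0.5962 0.1339 0.0845] rx -0.6 ry 0.8 z 84.5 mm F [-0.  -0.1  0.4] w -0.0004
```

View pics/s18.png

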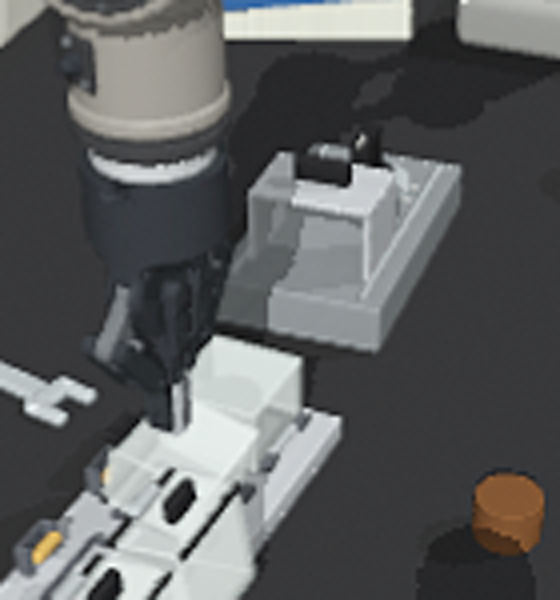

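>>> servo_tool(rows=[[[2,-0.2,-2],[0,0,0],0],[[2,-0.2,-2],[0,0,0],0],[[2,-0.2,-2],[0,0,0],0],[[1,-0.1,-2],[0,0,0],0],[[0,0,-2],[0,0,0],0],[[0,0,-1.5],[0,0,0],0],[[0,0,-1],[0,0,0],0],[[0,0,-1],[0,0,0],0],[[0,0,-1],[0,0,0],0],[[0,0,0],[0,0,0],0]])

```text
time_s: 27.3
ee_pos: [0.605, 0.1332, 0.0738]
orientation: [0.058, 0.998, 0.0, 0.002]
force: [-2.3, -1.6, 16.7]
width: -0.0003
```

>>> servo_tool(rows=[[[0,0,0],[0,0,0],0],[[0,0,0],[0,0,0],0],[[0,0,0],[0,0,0],0],[[0,0,0],[0,0,0],0],[[0,0,0],[0,0,0],0],[[0,0,0],[0,0,0],0],[[0,0,0],[0,0,0],0],[[0,0,0],[0,0,0],0],[[0,0,0],[0,0,0],0],[[0,0,0],[0,0,0],0]])

```text
time_s: 28.3
ee_pos: [0.605, 0.1332, 0.0739]
orientation: [0.058, 0.998, 0.0, 0.002]
force: [-2.3, -1.6, 17.5]
width: -0.0001
```

```bash
python3 - <<'E'
from h import *
rel(3)
E
```

```text
t 28.3 ee [0.605  0.1332 0.0739] rx 8.3 ry 1.2 z 73.9 mm F [-2.3 -1.6 17.5] w -0.0001
```

>>> servo_tool(rows=[[[0,0,15],[0,0,0],0],[[0,0,30],[0,0,0],0],[[0,0,32],[0,0,0],0],[[-25,20,3],[0,0,0],0],[[-35,30,0],[0,0,0],0],[[-27,25,0],[0,0,0],0],[[-4,9,-10],[0,0,0],0],[[0,0,-25],[0,0,0],0],[[0,0,-20],[0,0,0],0],[[0,0,-3],[0,0,0],0]])

```text
time_s: 29.3
ee_pos: [0.5112, 0.2167, 0.0901]
orientation: [0.058, 0.998, -0.001, -0.003]
force: [-0.0, -0.0, 0.8]
width: -0.0002
```

```bash
python3 - <<'E'
from h import *
d=imaging.read_camera("side");rel(2);save(d,"s19.png",(200,180,340,320),4)
E
```

```text
t 29.35 ee [0.5118 0.2168 0.0909] rx -94.0 ry -0.6 z 90.9 mm F [ 0.4  0.2 -1.1] w -0.0001
```

View pics/s19.png

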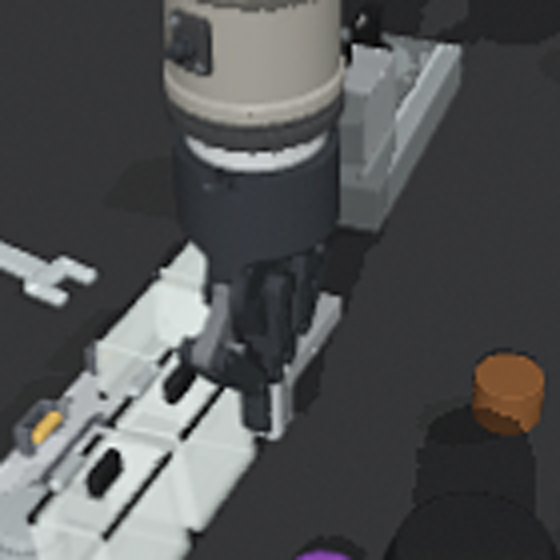

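>>> servo_tool(rows=[[[9.5,-1.1,0.6],[0,0,0],0],[[9.5,-1.1,0.5],[0,0,0],0],[[6.2,-0.7,2.5],[0,0,0],0],[[6.2,-0.7,2.5],[0,0,0],0],[[6.7,-0.8,1.2],[0,0,0],0],[[6.7,-0.8,1.2],[0,0,0],0],[[6.7,-0.8,0],[0,0,0],0],[[6.7,-0.8,0],[0,0,0],0],[[6.7,-0.8,-1.4],[0,0,0],0],[[6.7,-0.8,-1.4],[0,0,0],0]])

```text
time_s: 30.35
ee_pos: [0.585, 0.2088, 0.0986]
orientation: [0.058, 0.998, 0.0, 0.0]
force: [-1.0, -0.2, 0.5]
width: 0.0001
```

>>> servo_tool(rows=[[[5.5,-0.6,-2.3],[0,0,0],0],[[5.5,-0.6,-2.3],[0,0,0],0],[[5.5,-0.6,-3.8],[0,0,0],0],[[5.5,-0.6,-3.9],[0,0,0],0],[[2,-0.2,-2],[0,0,0],0],[[2,-0.2,-2],[0,0,0],0],[[1,-0.1,-2],[0,0,0],0],[[1,-0.1,-2],[0,0,0],0],[[0,0,-2],[0,0,0],0],[[0,0,0],[0,0,0],0]])

```text
time_s: 31.35
ee_pos: [0.6139, 0.2056, 0.0779]
orientation: [0.058, 0.998, 0.0, 0.002]
force: [2.4, -2.2, 5.7]
width: -0.0
```

```bash
python3 - <<'E'
from h import *
rel(2)
E
```

```text
t 31.35 ee [0.6139 0.2056 0.0779] rx 8.7 ry 0.1 z 77.9 mm F [ 2.4 -2.2  5.7] w -0.0
```

>>> servo_tool(rows=[[[0,0,-1.5],[0,0,0],0],[[0,0,-1.5],[0,0,0],0],[[0,0,-1.5],[0,0,0],0],[[0,0,-1],[0,0,0],0],[[0,0,-1],[0,0,0],0],[[0,0,0],[0,0,0],0],[[0,0,0],[0,0,0],0],[[0,0,0],[0,0,0],0],[[0,0,0],[0,0,0],0],[[0,0,0],[0,0,0],0]])

```text
time_s: 32.35
ee_pos: [0.6143, 0.2059, 0.0738]
orientation: [0.058, 0.998, 0.001, 0.003]
force: [-1.3, -2.7, 20.3]
width: -0.0003
```

```bash
python3 - <<'E'
from h import *
rel(2)
E
```

```text
t 32.35 ee [0.6143 0.2059 0.0738] rx 9.1 ry 0.4 z 73.8 mm F [-1.3 -2.7 20.3] w -0.0003
```

>>> servo_tool(rows=[[[0,0,15],[0,0,0],0],[[0,0,30],[0,0,0],0],[[0,0,32],[0,0,0],0],[[-25,20,3],[0,0,0],0],[[-35,30,0],[0,0,0],0],[[-28,25,0],[0,0,0],0],[[-4,10,-10],[0,0,0],0],[[0,0,-25],[0,0,0],0],[[0,0,-20],[0,0,0],0],[[0,0,-1],[0,0,0],0]])

```text
time_s: 33.35
ee_pos: [0.5186, 0.2901, 0.0906]
orientation: [0.058, 0.998, -0.001, -0.003]
force: [-0.3, -0.4, -0.1]
width: 0.0003
```

```bash
python3 - <<'E'
from h import *
d=imaging.read_camera("side");rel(1);save(d,"s20.png",(180,200,320,360),3.7)
E
```

```text
t 33.4 ee [0.5195 0.2903 0.0921] rx -94.9 ry -0.7 z 92.1 mm F [-1.   0.9 -0.1] w -0.0003
```

View pics/s20.png

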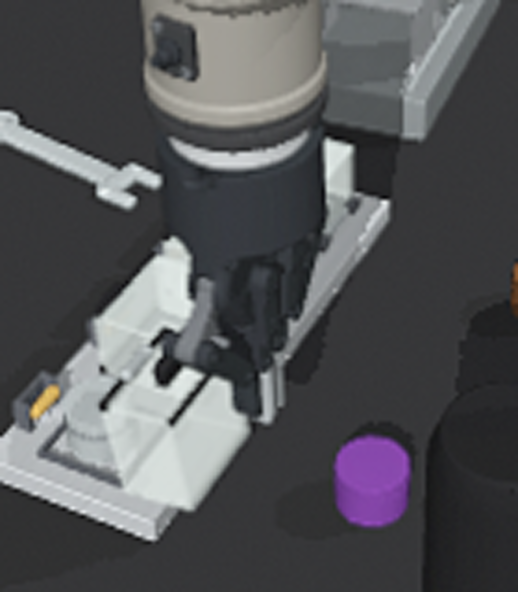

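>>> servo_tool(rows=[[[9.5,-1.1,0],[0,0,0],0],[[9.5,-1.1,0],[0,0,0],0],[[6.2,-0.7,2.5],[0,0,0],0],[[6.2,-0.7,2.5],[0,0,0],0],[[6.7,-0.8,1.2],[0,0,0],0],[[6.7,-0.8,1.2],[0,0,0],0],[[6.7,-0.8,0],[0,0,0],0],[[6.7,-0.8,0],[0,0,0],0],[[6.7,-0.8,-1.4],[0,0,0],0],[[6.7,-0.8,-1.4],[0,0,0],0]])

```text
time_s: 34.4
ee_pos: [0.5926, 0.2824, 0.0984]
orientation: [0.058, 0.998, 0.0, 0.0]
force: [0.7, 0.6, 1.8]
width: -0.0003
```

>>> servo_tool(rows=[[[5.5,-0.6,-2.3],[0,0,0],0],[[5.5,-0.6,-2.3],[0,0,0],0],[[5.5,-0.6,-3.8],[0,0,0],0],[[5.5,-0.6,-3.9],[0,0,0],0],[[2,-0.2,-2],[0,0,0],0],[[2,-0.2,-2],[0,0,0],0],[[1,-0.1,-2],[0,0,0],0],[[1,-0.1,-2],[0,0,0],0],[[0,0,-2],[0,0,0],0],[[0,0,0],[0,0,0],0]])

```text
time_s: 35.4
ee_pos: [0.6214, 0.2792, 0.0778]
orientation: [0.058, 0.998, 0.0, 0.002]
force: [2.1, -2.7, 6.5]
width: 0.0002
```

>>> servo_tool(rows=[[[0,0,-1.5],[0,0,0],0],[[0,0,-1.5],[0,0,0],0],[[0,0,-1.5],[0,0,0],0],[[0,0,-1],[0,0,0],0],[[0,0,-0.5],[0,0,0],0],[[0,0,0],[0,0,0],0],[[0,0,0],[0,0,0],0],[[0,0,0],[0,0,0],0],[[0,0,0],[0,0,0],0],[[0,0,0],[0,0,0],0]])

```text
time_s: 36.4
ee_pos: [0.622, 0.2795, 0.0739]
orientation: [0.058, 0.998, 0.001, 0.003]
force: [0.9, -2.4, 16.0]
width: 0.0001
```

```bash
python3 - <<'E'
from h import *
rel(1)
E
```

```text
t 36.4 ee [0.622  0.2795 0.0739] rx 8.1 ry 0.4 z 73.9 mm F [ 0.9 -2.4 16. ] w 0.0001
```

>>> servo_tool(rows=[[[0,0,15],[0,0,0],0],[[0,0,35],[0,0,0],0],[[0,0,40],[0,0,0],0],[[-20,-20,40],[0,0,0],0.3],[[-30,-30,20],[0,0,0],0.5],[[-35,-35,10],[0,0,0],0.5],[[-35,-35,0],[0,0,0],0.5],[[-35,-35,0],[0,0,0],0.5],[[-35,-35,0],[0,0,0],0.5],[[-10,-35,0],[0,0,0],0.5]])

```text
time_s: 37.4
ee_pos: [0.4163, 0.0544, 0.23]
orientation: [0.058, 0.998, 0.0, -0.001]
force: [1.0, 0.4, 0.9]
width: 0.043
```

>>> servo_tool(rows=[[[0,-30,0],[0,0,0],0.5],[[0,-30,0],[0,0,0],0.5],[[0,-30,0],[0,0,0],0.5],[[0,-10,0],[0,0,0],0.5],[[0,0,0],[0,0,0],0.5],[[0,0,0],[0,0,0],0.5],[[0,0,0],[0,0,0],0.5],[[0,0,0],[0,0,0],0.5],[[0,0,0],[0,0,0],0.5],[[0,0,0],[0,0,0],0.5]])

```text
time_s: 38.4
ee_pos: [0.4202, -0.0447, 0.23]
orientation: [0.058, 0.998, 0.0, 0.0]
force: [-0.4, 0.8, -0.4]
width: 0.0431
```

```bash
python3 - <<'E'
from h import *
t=imaging.read_camera("top");d=imaging.read_camera("side");rel(1)
save(t,"t21.png",(150,160,400,290),3.2);save(t,"t22.png",(290,165,385,235),8);save(d,"s21.png",(160,160,360,350),3)
E
```

```text
t 38.5 ee [ 0.4202 -0.045   0.23  ] rx -154.7 ry -345.3 z 230.0 mm F [-0.4  0.8  0.3] w 0.0426
```

View pics/t21.png

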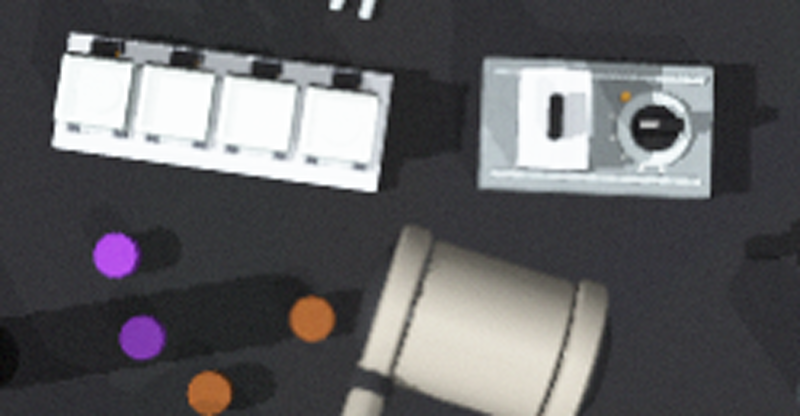

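View pics/t22.png

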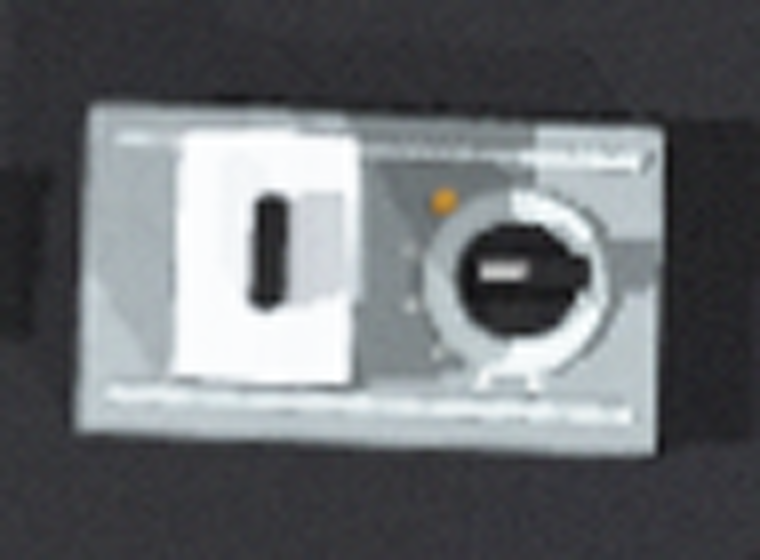

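View pics/s21.png

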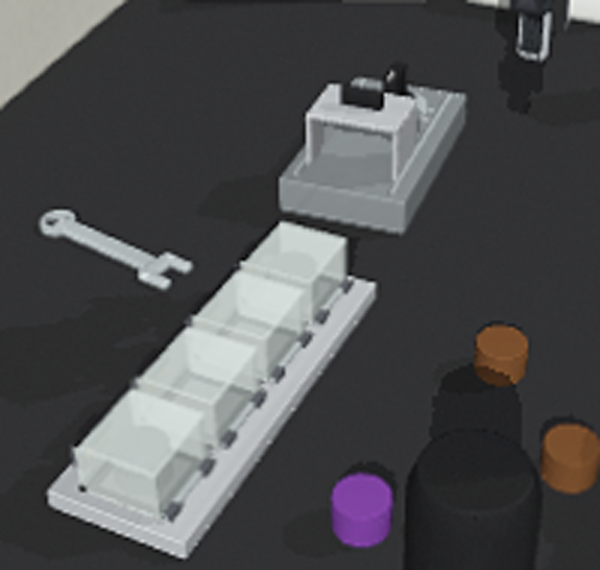

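All four hoods are shut with tins visible under hoods 1 and 4. Now measuring the knob.

```bash
cat >> h.py <<'E'
CC=np.array([0.5895,-0.1725,0]); b=np.radians(-1.5)
CX=np.array([np.cos(b),np.sin(b),0]);CY=np.array([-np.sin(b),np.cos(b),0])
KA=CC-CY*.050
E
python3 - <<'E'
from h import *
np.set_printoptions(precision=4,suppress=True)
t=imaging.read_camera("top");d=imaging.read_camera("side")
u=lambda p:(np.array(p)+.5)/8-.5+[290,165]
cc=[atz(u(p),t,0.035) for p in [(90,103),(665,128),(655,455),(75,432)]];print(np.mean(cc,0),KA)
print("pin top",atz(u((445,201)),t,.049), "expected",KA+.038*(-CX*np.cos(2.356)+CY*np.sin(2.356)))
print("dial ctr?", atz(u((517,283)),t,.047))
# bright line
im=t["color"];I=im[165:235,290:385]
L=cv2.resize(I,None,fx=8,fy=8,interpolation=cv2.INTER_CUBIC).max(2)
reg=np.zeros_like(L);reg[245:295,470:540]=1
m=(L>150)&(reg>0);ys,xs=np.nonzero(m);p0=u((xs.mean(),ys.mean()));print("line px",xs.mean(),ys.mean())
w=atz(p0,t,.079);print("line mid",w,w-KA)
v,_,_,_=cv2.fitLine(np.stack([xs,ys],1).astype(np.float32),cv2.DIST_L2,0,.01,.01)[:4] if 0 else (0,0,0,0)
A=np.stack([xs,ys],1)-[xs.mean(),ys.mean()];_,_,V=np.linalg.svd(A,full_matrices=False);e=V[0];e=e*np.sign(-e[0])
q=atz(u(np.array([xs.mean(),ys.mean()])+e*20),t,.079)-w
for dv in(w-KA,q):
  c=-(dv@CX);s_=dv@CY;print("angle",np.arctan2(s_,c))
# overlay for angles
ims=[]
for th in(1.35,1.45,1.55,1.65):
  J=cv2.resize(im[185:220,335:372],None,fx=14,fy=14,interpolation=cv2.INTER_CUBIC)
  a1=-CX*np.cos(th)+CY*np.sin(th);a2=np.cross(Z,a1)
  P=[((proj(KA+Z*.079+a1*x+a2*y,t)-[335,185]+.5)*14-.5).astype(int) for x,y in((.021,.007),(.021,-.007),(-.021,-.007),(-.021,.007))]
  cv2.polylines(J,[np.array(P)],True,(0,0,255),1);ims.append(J)
K=np.vstack([np.hstack(ims[:2]),np.hstack(ims[2:])]);cv2.imwrite("pics/k.png",cv2.resize(K,(634,600)))
E
```

```text
[ 0.5895 -0.1726  0.035 ] [ 0.5882 -0.2225  0.    ]
pin top [ 0.6166 -0.1967  0.049 ] expected [ 0.6158 -0.1963  0.    ]
dial ctr? [ 0.5877 -0.2231  0.047 ]
line px 502.0828025477707 271.4628450106157
line mid [ 0.5883 -0.2125  0.079 ] [0.0001 0.01   0.079 ]
angle 1.5557394823819926
angle 1.5148584396048719
```

View pics/k.png

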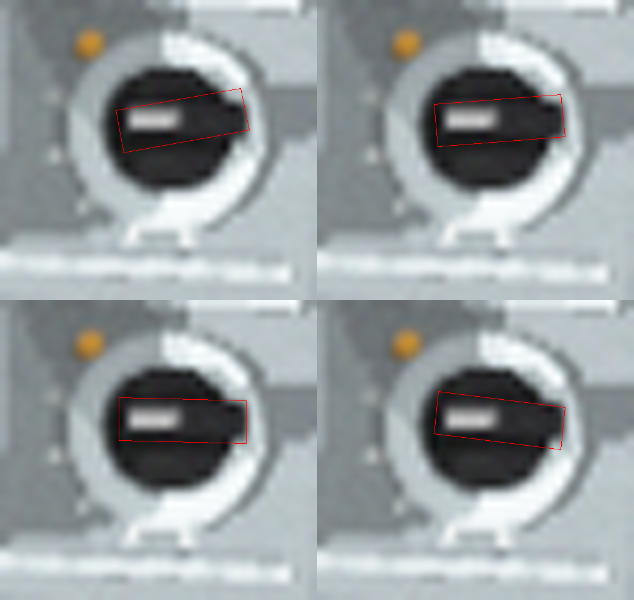

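>>> servo_tool(rows=[[[17,-18,0],[0,0,-8.3],0.5],[[17,-18,0],[0,0,-8.3],0.5],[[17,-18,0],[0,0,-8.3],0.5],[[17,-18,0],[0,0,-8.3],0.5],[[17,-18,0],[0,0,-8.3],0.5],[[17,-18,0],[0,0,-8.3],0.5],[[17,-18,0],[0,0,-8.3],0.5],[[17,-18,-20],[0,0,-8.3],0.5],[[17,-18,-20],[0,0,-8.3],0.5],[[15,-15.5,-20],[0,0,-8.3],0.5]])

```text
time_s: 39.6
ee_pos: [0.5889, -0.2237, 0.1691]
orientation: [0.708, 0.707, 0.0, 0.0]
force: [-0.2, 0.2, 0.4]
width: 0.043
```

```bash
cat >> h.py <<'E'
from scipy.spatial.transform import Rotation as R
def st():
    s=sense();M=R.from_quat(s["orientation"]).as_matrix();y=M[:,1]
    print("t",s["time_s"],"ee",np.round(s["ee_pos"],4),"jaw deg %.2f"%np.degrees(np.arctan2(y[1],y[0])),"z",np.round(M[:,2],3),"F",np.round(s["force"],1),"M",np.round(s["moment"],2),"w",round(s["width"],4))
E
python3 - <<'E'
from h import *
for i in range(6):d=imaging.read_camera("side")
st();print(KA)
E
```

```text
t 39.9 ee [ 0.5881 -0.2223  0.1709] jaw deg 0.42 z [ 0.001 -0.    -1.   ] F [-0.1 -0.4  0.5] M [ 0.01  0.02 -0.01] w 0.0426
[ 0.58819115 -0.22248287  0.        ]
```

>>> servo_tool(rows=[[[0,0,-20],[0,0,0],0.5],[[0,0,-25],[0,0,0],0.5],[[0,0,-25],[0,0,0],0.5],[[0,0,-17],[0,0,0],0.5],[[0,0,-10],[0,0,0],0.5],[[0,0,-5],[0,0,0],0.5],[[0,0,0],[0,0,0],0.5],[[0,0,0],[0,0,0],0.5],[[0,0,0],[0,0,0],0.3],[[0,0,0],[0,0,0],0.2]], squeeze=40)

```text
time_s: 40.9
ee_pos: [0.5885, -0.2229, 0.0687]
orientation: [0.705, 0.709, 0.0, 0.001]
force: [0.7, -0.2, -0.4]
width: 0.0173
```

>>> servo_tool(rows=[[[0,0,0],[0,0,0],0.1],[[0,0,0],[0,0,0],0.05],[[0,0,0],[0,0,0],0.05],[[0,0,0],[0,0,0],0.05],[[0,0,0],[0,0,0],0.05],[[0,0,0],[0,0,0],0.05],[[0,0,0],[0,0,0],0.05],[[0,0,0],[0,0,0],0.05],[[0,0,0],[0,0,0],0.05],[[0,0,0],[0,0,0],0.05]])

```text
time_s: 41.9
ee_pos: [0.5884, -0.2228, 0.0687]
orientation: [0.705, 0.709, 0.0, 0.0]
force: [-1.8, 0.7, 6.3]
width: 0.0134
```

```bash
python3 - <<'E'
from h import *
st()
E
```

```text
t 41.9 ee [ 0.5884 -0.2228  0.0687] jaw deg 0.31 z [ 0.001 -0.    -1.   ] F [-1.8  0.7  6.3] M [0.12 0.26 0.02] w 0.0134
```

>>> servo_tool(rows=[[[0,0,0],[0,0,-5],0.05],[[0,0,0],[0,0,-6],0.05],[[0,0,0],[0,0,-6],0.05],[[0,0,0],[0,0,-6],0.05],[[0,0,0],[0,0,-6],0.05],[[0,0,0],[0,0,-6],0.05],[[0,0,0],[0,0,-6],0.05],[[0,0,0],[0,0,-4],0.05],[[0,0,0],[0,0,-1.9],0.05],[[0,0,0],[0,0,0],0.05]])

```text
time_s: 42.9
ee_pos: [0.5881, -0.2227, 0.0687]
orientation: [0.929, 0.369, -0.0, 0.0]
force: [-3.2, 1.3, 5.8]
width: 0.0131
```

```bash
python3 - <<'E'
from h import *
for i in range(6):d=imaging.read_camera("side")
st()
E
```

```text
t 43.2 ee [ 0.5881 -0.2227  0.0687] jaw deg -46.60 z [ 0. -0. -1.] F [-2.3  0.   7. ] M [ 0.16  0.44 -0.01] w 0.013
```

Jaw at -46.6° as planned. Releasing, rising and looking.

>>> servo_tool(rows=[[[0,0,0],[0,0,0],0.4],[[0,0,0],[0,0,0],0.5],[[0,0,0],[0,0,0],0.5],[[0,0,0],[0,0,0],0.5],[[0,0,10],[0,0,0],0.5],[[0,0,30],[0,0,0],0.5],[[0,0,35],[0,0,0],0.5],[[-20,0,35],[0,0,0],0.5],[[-40,0,0],[0,0,0],0.5],[[-40,0,0],[0,0,0],0.5]])

```text
time_s: 44.2
ee_pos: [0.4878, -0.2228, 0.1799]
orientation: [0.929, 0.37, 0.001, 0.002]
force: [0.1, -0.5, 0.1]
width: 0.0427
```

>>> servo_tool(rows=[[[-40,0,0],[0,0,8],0.5],[[-40,0,0],[0,0,8],0.5],[[-20,0,0],[0,0,8],0.5],[[0,0,0],[0,0,8],0.5],[[0,0,0],[0,0,8],0.5],[[0,0,0],[0,0,5],0.5],[[0,0,0],[0,0,0],0.5],[[0,0,0],[0,0,0],0.5],[[0,0,0],[0,0,0],0.5],[[0,0,0],[0,0,0],0.5]])

```text
time_s: 45.2
ee_pos: [0.3882, -0.2227, 0.1781]
orientation: [0.717, 0.697, 0.0, 0.0]
force: [0.8, 0.3, -0.3]
width: 0.0425
```

```bash
python3 - <<'E'
from h import *
t=imaging.read_camera("top");d=imaging.read_camera("side");st();im=t["color"]
ims=[]
for th in(2.29,2.356,2.42):
  J=cv2.resize(im[185:220,335:372],None,fx=14,fy=14,interpolation=cv2.INTER_CUBIC)
  a1=-CX*np.cos(th)+CY*np.sin(th);a2=np.cross(Z,a1)
  P=[((proj(KA+Z*.079+a1*x+a2*y,t)-[335,185]+.5)*14-.5).astype(int) for x,y in((.021,.007),(.021,-.007),(-.021,-.007),(-.021,.007))]
  cv2.polylines(J,[np.array(P)],True,(0,0,255),1);ims.append(J)
ims.append(cv2.resize(im[185:220,335:372],None,fx=14,fy=14,interpolation=cv2.INTER_CUBIC))
K=np.vstack([np.hstack(ims[:2]),np.hstack(ims[2:])]);cv2.imwrite("pics/k2.png",cv2.resize(K,(634,600)))
save(d,"s23.png",(230,130,380,260),4.5);save(t,"t23.png",(150,160,400,290),3.2)
E
```

```text
t 45.3 ee [ 0.3882 -0.2227  0.178 ] jaw deg -1.63 z [ 0.  0. -1.] F [ 0.8 -0.4  0. ] M [-0.04  0.03 -0.03] w 0.0427
```

View pics/k2.png

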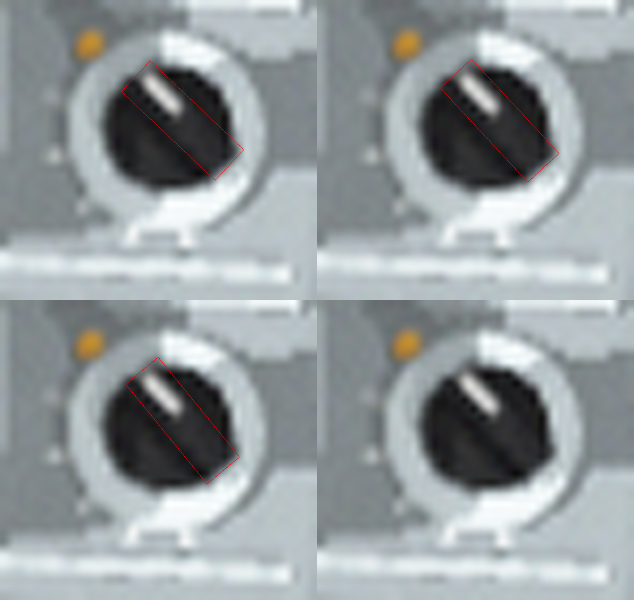

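View pics/s23.png

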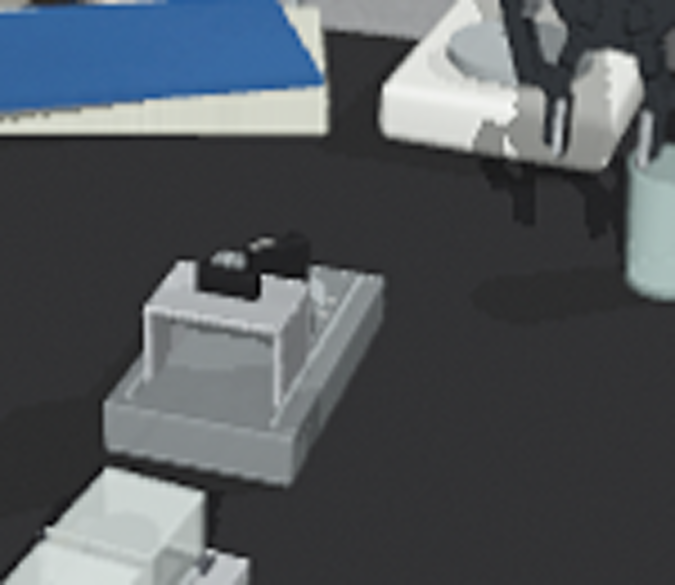

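View pics/t23.png

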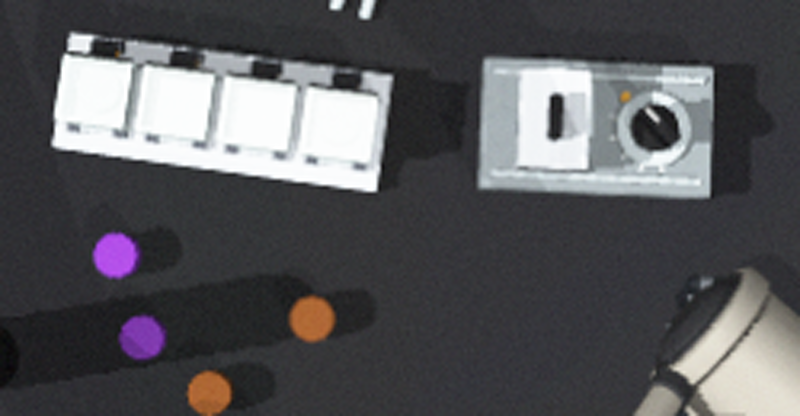

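```bash
python3 - <<'E'
from h import *
A_=[]
for k in range(4):
  t=imaging.read_camera("top");L=cv2.resize(t["color"][185:220,335:372],None,fx=14,fy=14,interpolation=cv2.INTER_CUBIC).max(2).astype(float)
  u=lambda p:(np.array(p)+.5)/14-.5+[335,185]
  reg=np.zeros_like(L);cv2.circle(reg,(186,112),62,1,-1)  # coords in 518x490 tile
  # k2 tile scaled 634/1036 
  c=np.array([480-317,392-300])*1036/634; reg[:]=0;cv2.circle(reg,tuple(int(x) for x in c),45,1,-1)
  w=np.clip(L-90,0,None)*reg; ys,xs=np.nonzero(w>0);W=w[ys,xs]
  P=np.array([atz(u((x,y)),t,.079)[:2] for x,y in zip(xs[::7],ys[::7])]);W=W[::7]
  m=(P*W[:,None]).sum(0)/W.sum();C=((P-m)*W[:,None]).T@(P-m);ev,V=np.linalg.eigh(C);e=V[:,1];e*=np.sign(e[0])
  dv=m-KA[:2];A_.append((np.degrees(np.arctan2(e[1],e[0])),np.degrees(np.arctan2(dv[1],dv[0])),*dv))
print(np.round(A_,4))
print(proj(KA+Z*.079,t))
E
```

```text
[[4.23251e+01 3.79588e+01 8.90000e-03 7.00000e-03]
 [4.23137e+01 3.79881e+01 9.00000e-03 7.00000e-03]
 [4.23118e+01 3.81287e+01 8.90000e-03 7.00000e-03]
 [4.22614e+01 3.79015e+01 9.00000e-03 7.00000e-03]]
[355.86426039 198.60163533]
```

The line direction (42.3°) matches the pin direction (42.3°). Now the guard: shut fingers behind the grip bar, then push along the controller's -y.

>>> servo_tool(rows=[[[15,5,0],[0,0,0],0],[[25,15,0],[0,0,0],0],[[25,17,0],[0,0,0],0],[[25,17,0],[0,0,0],0],[[25,17,0],[0,0,0],0],[[25,17,0],[0,0,0],0],[[25,17,0],[0,0,0],0],[[25,15,0],[0,0,0],0],[[12,6,0],[0,0,0],0],[[0,0,0],[0,0,0],0]])

```text
time_s: 46.5
ee_pos: [0.5919, -0.0949, 0.1774]
orientation: [0.716, 0.698, 0.0, 0.0]
force: [0.7, 0.0, -0.5]
width: 0.0
```

>>> servo_tool(rows=[[[0,0,0],[0,0,0],0],[[0,0,-20],[0,0,0],0],[[0,0,-20],[0,0,0],0],[[0,0,-15],[0,0,0],0],[[0,0,-10],[0,0,0],0],[[0,0,-6],[0,0,0],0],[[0,0,0],[0,0,0],0],[[0,0,0],[0,0,0],0],[[0,0,0],[0,0,0],0],[[0,0,0],[0,0,0],0]])

```text
time_s: 47.5
ee_pos: [0.5905, -0.0968, 0.1077]
orientation: [0.717, 0.697, 0.0, 0.001]
force: [0.5, 0.4, -0.5]
width: -0.0001
```

```bash
python3 - <<'E'
from h import *
d=imaging.read_camera("side");st();save(d,"s24.png",(230,130,380,260),4.5)
E
```

```text
t 47.55 ee [ 0.5904 -0.0967  0.1075] jaw deg -1.60 z [ 0.001 -0.    -1.   ] F [-0.9 -0.1  0.3] M [0.02 0.   0.03] w 0.0
```

View pics/s24.png

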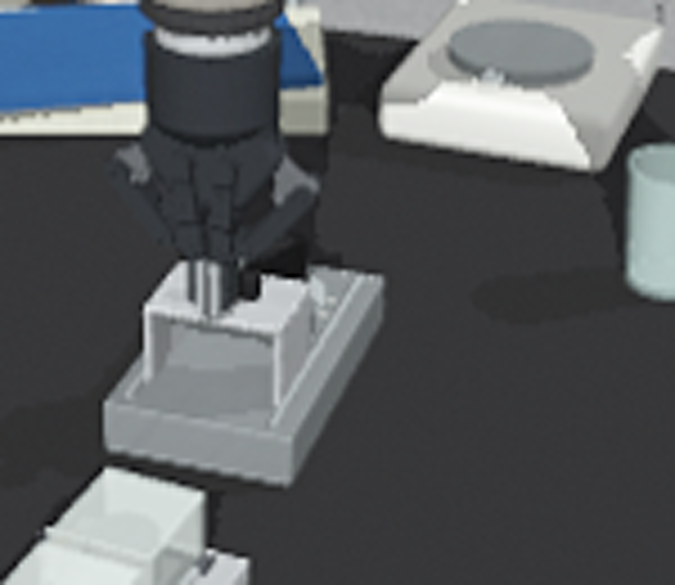

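>>> servo_tool(rows=[[[0,-6,0],[0,0,0],0],[[-0.3,-10,0],[0,0,0],0],[[-0.3,-12,0],[0,0,0],0],[[-0.3,-12,0],[0,0,0],0],[[-0.3,-12,0],[0,0,0],0],[[-0.3,-12,0],[0,0,0],0],[[-0.3,-12,0],[0,0,0],0],[[-0.3,-12,0],[0,0,0],0],[[-0.2,-8,0],[0,0,0],0],[[0,-3,0],[0,0,0],0]])

```text
time_s: 48.55
ee_pos: [0.5877, -0.1968, 0.1069]
orientation: [0.717, 0.697, -0.0, 0.0]
force: [-0.1, 1.1, 1.2]
width: -0.0
```

```bash
python3 - <<'E'
from h import *
d=imaging.read_camera("side");st();save(d,"s25.png",(230,130,380,260),4.5)
E
```

```text
t 48.6 ee [ 0.5877 -0.1968  0.1068] jaw deg -1.65 z [-0. -0. -1.] F [-0.1 -0.5  0. ] M [0.02 0.02 0.02] w -0.0001
```

View pics/s25.png

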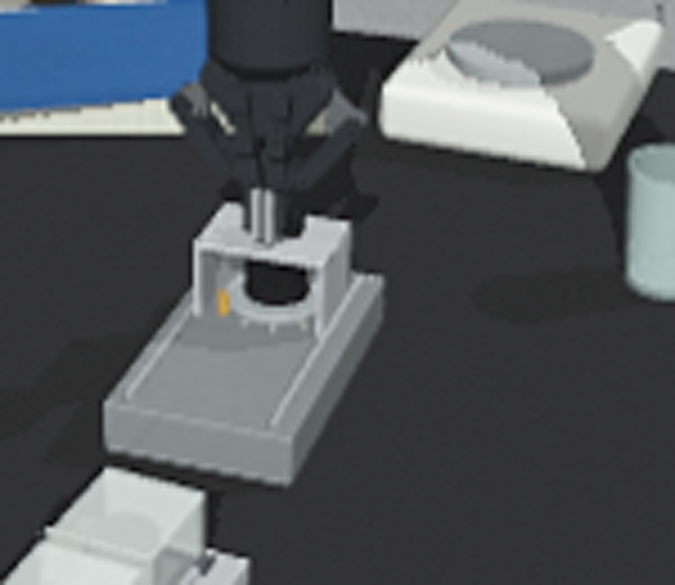

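Not yet at the stop (expected at y ≈ -0.2055). I'll go on gently and watch the force.

>>> servo_tool(rows=[[[-0.1,-3,0],[0,0,0],0],[[-0.1,-2,0],[0,0,0],0],[[0,-1.5,0],[0,0,0],0],[[0,-1.5,0],[0,0,0],0],[[0,-1,0],[0,0,0],0],[[0,-1,0],[0,0,0],0],[[0,0,0],[0,0,0],0],[[0,0,0],[0,0,0],0],[[0,0,0],[0,0,0],0],[[0,0,0],[0,0,0],0]])

```text
time_s: 49.6
ee_pos: [0.5875, -0.2054, 0.1068]
orientation: [0.717, 0.697, -0.0, -0.0]
force: [-1.8, 3.3, -0.7]
width: 0.0004
```

```bash
python3 - <<'E'
from h import *
st()
E
```

```text
t 49.6 ee [ 0.5875 -0.2054  0.1068] jaw deg -1.59 z [-0.001  0.    -1.   ] F [-1.8  3.3 -0.7] M [0.56 0.17 0.01] w 0.0004
```

>>> servo_tool(rows=[[[0,-1,0],[0,0,0],0],[[0,-1,0],[0,0,0],0],[[0,0,0],[0,0,0],0],[[0,0,0],[0,0,0],0],[[0,0,0],[0,0,0],0],[[0,0,0],[0,0,0],0],[[0,0,0],[0,0,0],0],[[0,0,0],[0,0,0],0],[[0,0,0],[0,0,0],0],[[0,0,0],[0,0,0],0]])

```text
time_s: 50.6
ee_pos: [0.5875, -0.2056, 0.1068]
orientation: [0.717, 0.697, 0.001, -0.001]
force: [-1.0, 10.3, -0.0]
width: -0.0001
```

```bash
python3 - <<'E'
from h import *
st()
E
```

```text
t 50.6 ee [ 0.5875 -0.2056  0.1068] jaw deg -1.58 z [-0.001  0.003 -1.   ] F [-1.  10.3 -0. ] M [ 1.61  0.2  -0.05] w -0.0001
```

Hard stop at y = -0.2056 (10 N, no further travel), so the guard is home. Backing off +y first, then up and clear.

>>> servo_tool(rows=[[[0,5,0],[0,0,0],0],[[0,10,0],[0,0,0],0],[[0,10,15],[0,0,0],0],[[0,0,35],[0,0,0],0],[[-20,0,40],[0,0,0],0],[[-40,0,20],[0,0,0],0],[[-40,0,0],[0,0,0],0],[[-40,0,0],[0,0,0],0],[[-30,0,0],[0,0,0],0],[[0,0,0],[0,0,0],0]])

```text
time_s: 51.6
ee_pos: [0.4151, -0.1821, 0.2185]
orientation: [0.717, 0.697, -0.0, 0.001]
force: [-0.6, 0.2, 1.1]
width: 0.0002
```

```bash
python3 - <<'E'
from h import *
t=imaging.read_camera("top");d=imaging.read_camera("side");st()
save(t,"t26.png",None,1.4);save(d,"s26.png",(160,130,400,360),3);save(t,"t27.png",(290,165,385,235),8)
E
```

```text
t 51.7 ee [ 0.4182 -0.1829  0.2185] jaw deg -1.64 z [ 0.003 -0.002 -1.   ] F [ 1.5 -0.2  0. ] M [ 0.01 -0.01 -0.  ] w 0.0002
```

View pics/t26.png

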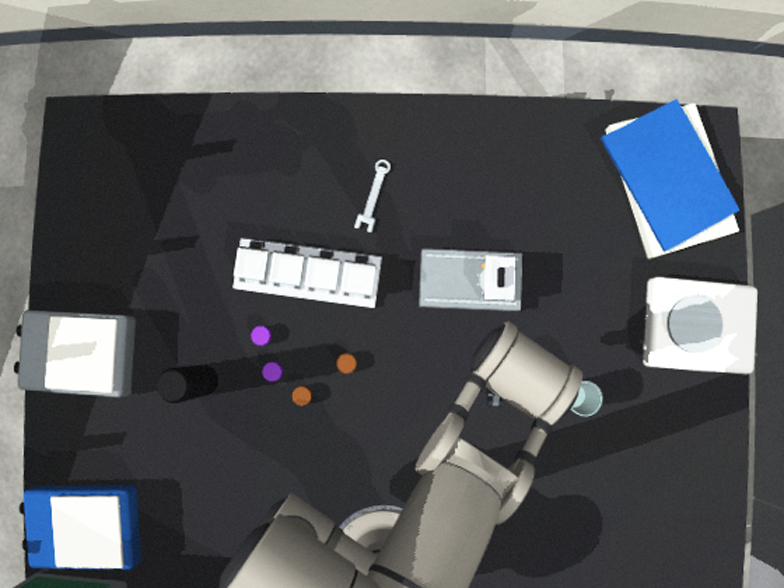

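View pics/s26.png

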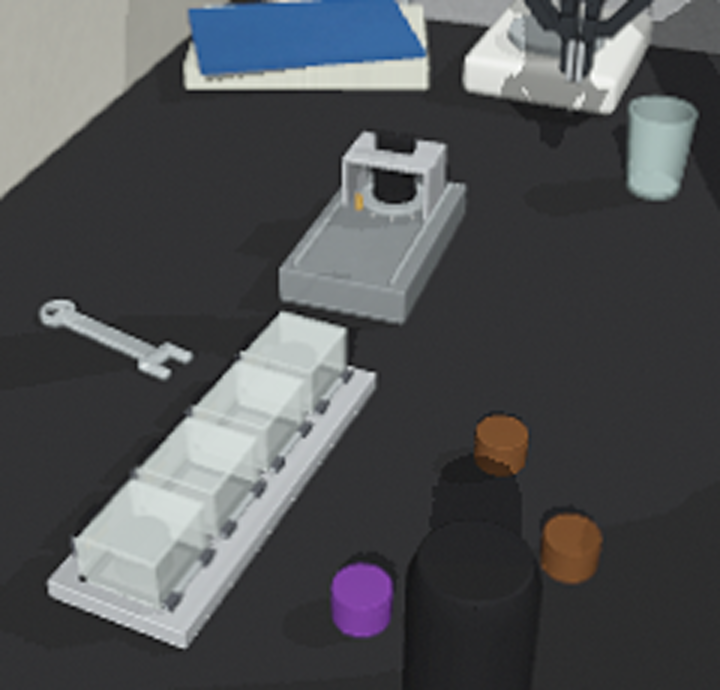

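View pics/t27.png

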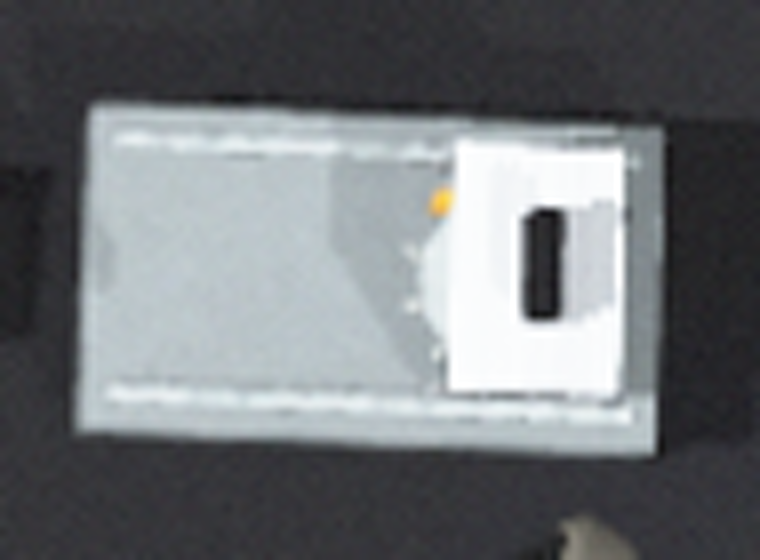

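```bash
python3 - <<'E'
from h import *
print(arm.close_job())
E
```

```text
the job is handed in; nothing more can be done
None
```

The job is done in the order asked and handed in at about 52 s of the 210 s allowed.

- **Tins:** only two steel tins were on the bench. I stood one in seat 1 and one in seat 4, and left the purple and brown look-alikes alone.
- **Hoods:** I pressed all four down in the order 4, 3, 2, 1. Each was pressed with 16 to 24 N and stopped at the height of a shut hood. The last pictures show all four shut, with a tin under hoods 1 and 4.
- **Knob:** I turned it clockwise to the brass pin. In the top picture the white line and the pin both lie at 42.3°. My fit of the controller's outline put the mark at 43.5°, so the two measures disagree by about 1°.
- **Guard:** I pushed it to its hard stop, where 10 N gave no more travel. The stop was at the position expected for 95 mm of travel, and the guard covers the knob.
- **Bystanders:** the flask, beaker and wrench look unmoved in the last pictures, though the arm partly hid the beaker from above. The arm was clear of everything.

Each tin hung about 8 to 10° off upright in the grip; the seat 1 tin stood flat afterwards, and the seat 4 tin looks in place in its partly hidden views. No check failed.

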